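# Make up the laundry kit and the bath kit on the wash slab

### The arm

A 7-joint arm with a two-finger parallel gripper is mounted at the origin on the work surface. World frame = base frame: x ahead of the robot, y to its left, z up, the work surface at z = 0. Lengths are in m, angles in rad, forces in N, time in s.
With the tool pointing down it reaches from about 0.425 to 0.925 m from the base axis. Payload 6.8 kg.
Tool frame: the origin (TCP) lies on the front face of the gripper's body, between the roots of the fingers; the fingertips stand 73 mm ahead of it and the grasp point (between the pads) lies 54 mm ahead of it; z points along the fingers, y is the line along which they close (so a half turn about z gives the same grasp; the last joint's range is limited). The gripper opens to 85 mm and grips with 20 to 120 N. Pads are 22 mm wide; open, the fingers measure 114 mm over their backs; the gripper's body (76 mm by 85 mm) begins 54 mm behind the grasp point. The pads swing forward as they close: fully open they stand 13 mm farther back than shut.
Start: joints at [-1.285, 0.477, 0.022, 1.555, -0.011, 1.109, -0.083], TCP at [0.259, 0.623, 0.304] pointing down, gripper open.
Joint ranges: [-2.96, 2.96], [-0.34, 2.1], [-1.41, 1.46], [0.24, 2.44], [-1.37, 4.51], [0.17, 1.92], [-2.96, 2.96]. Speed limits (rad/s): [2.39, 2.39, 3.14, 3.14, 3.14, 3.14, 3.14].

### API

Orientations are given as a unit quaternion [w, x, y, z].
In Python, from station import bot, optics gives the robot as it stands.
- The arm moves only by the tool drive_tool, never from a script. Its argument "deltas" is a list of rows, each an object with "gripper": the closure in counts, from 0 (fully open) to 255 (shut); "offset": the shift along the tool's x, y, z in units of 1000 mm (1.0 is 1000 mm), a list of three; "angular": the turn, a rotation vector about the tool's x, y, z in units of 45 degrees (1.0 is 45 degrees), a list of three. In form: [{"gripper": gripper, "offset": [dx, dy, dz], "angular": [rx, ry, rz]}, ...]. A call has 1 to 5 rows; each row is the pose to reach, as a shift and turn from the pose commanded when the call began, along the tool's axes at that moment; what a row does not reach only later rows make up. A row lasts 1/10 s, in which the tool goes at most 50 mm and 8.59 degrees, less where a joint would pass 70% of its speed; a pose out of reach is approached as far as the arm can. A call with a number of a shift or a turn outside -1 to 1 is refused whole. A call with a gripper value outside its range is refused whole. The fingers move at their own pace and stop on an object; "grip_force" is the grip in N (left out, the last holds). Time passes only in rows, so rows that repeat a pose let the fingers close. It gives the time, the measured TCP pose, the force, the opening and the grip force at its end, in the units of the state.
- bot.get_obs(): the state, without advancing time (a new reading comes with each control period).
- optics.read_camera(name): name is "scene" or "top" or "wrist"; returns the picture (400x640x3 uint8, blue, green, red); there is no depth.
- optics.camera_model(name): a dict with "fx", "fy", "cx", "cy" (pixels), "cam_to_world" (4x4, takes a point from camera to world coordinates). Camera axes: x right, y up, looking along -z (the intrinsics and any distortion apply to the point x, -y, -z); pixel columns grow to the right and rows downward; lengths in m; the calibration is good to about 2 mm. A picture is of the moment at which its call begins: read the wrist's pose just before it. camera_model takes no time and is no camera call; for the wrist camera it gives the pose at the moment of the call.
- bot.hand_in(): hands the job in; it is judged then, once.
The state is a dict: "t": time; "q": joint angles; "joint_vel": joint speeds; "joint_torque": joint torques, N m; "eef_pos": TCP position; "tool_rot": TCP orientation; "contact_force": force on the tool from outside, world axes, zero at the start; "torque": the same for the moment, N m; "gripper_width": opening from 0.0 (shut) to 1.0 (fully open); "grasp_force": force on a finger pad.
Only numpy, scipy, OpenCV 4.12 (cv2) and the standard library are available. Lean on these libraries where they do the work, as an engineer would, in place of code of your own. Each camera call takes 0.05 s, during which the arm holds its last target. There are 200 camera calls.

### The job

Make up the two kits from the things on the slab. Laundry kit, in the blue tray: the green brush lying bristles down in the narrow bay and the soap holder flat in the wide bay. Bath kit, in the yellow tray: the push dispenser standing in the narrow bay, and in the wide bay the red mug upright with the white mug nested right down inside it, their handles fanned about a quarter turn apart; set the ceramic soap holder down gently, and leave the trays, the bowl and the tin where they stand.

Things in the scene. Friction and masses are not known exactly. Their poses are not given: they have to be found in the camera images.
- blue_tray: Blue plastic tray, mm: outside 150 (x) by 220 (y), rim 26 high, walls and floor 4 thick; loose, 0.6 kg. Origin: centre of its underside, z up. A 24 high divider along x (y = +20 to +24) makes two bays, each 142 long in x: the narrow bay is 82 wide (y = +24 to +106, centre +65), the wide bay 126 wide (y = -106 to +20, centre -43).
- yellow_tray: Yellow plastic tray, mm: outside 150 (x) by 220 (y), rim 26 high, walls and floor 4 thick; loose, 0.6 kg. Origin: centre of its underside, z up. A 24 high divider along x (y = +20 to +24) makes two bays, each 142 long in x: the narrow bay is 82 wide (y = +24 to +106, centre +65), the wide bay 126 wide (y = -106 to +20, centre -43).
- dispenser: White push dispenser, standing, mm: body 64 diameter to 76 high, shoulder in to a 26 neck at 92, ribbed collar 34 diameter from 102 to 126 high (grip it from above), push head 28 diameter from 138 to 150 high whose spout reaches 46 towards -x, 134 to 150 high (so close the fingers along y). Rigid, 0.2 kg. Origin: centre of the underside, z up.
- brush: Green scrubbing brush, stiff bristles down, mm: 126 long (x), 50 wide (y); bristles to 24 high, back to 44 high, above it a grip bar along x, 104 long, 24 wide, 62 to 78 high, on posts at its ends. Pinch the bar across y at its middle; finger tips no lower than 46. 0.16 kg. Origin: centre of the underside (bristle tips), z up.
- soap_holder: White ceramic soap holder, mm: 100 long (x), 60 wide (y), 30 high, straight sides, with a tan soap bar fixed in it, 34 high. Grip the sides across y. Fragile, 0.26 kg. Origin: centre of the underside, z up.
- red_mug: Large red plastic mug, mm: outside radius 41 at the foot, 46 at the rim, 72 high, wall 3, inner floor 4 up, 38 in radius. Open hook handle on its -x side: an arm 12 wide (y), 54 to 66 high, runs out to 84 from the axis; its end (76 to 84) hangs down to 32 high. Pinch the arm across y about 64 from the axis. 0.11 kg. Origin: centre of the underside, z up.
- white_mug: Small white plastic mug, mm: outside radius 29 at the foot, 33 at the rim, 84 high. Open hook handle on its -x side: an arm 12 wide (y), 71 to 83 high, out to 72 from the axis; its end (64 to 72) hangs to 49 high. Pinch the arm across y about 54 from the axis. Nested, the arm passes over the red rim and its end hangs outside. 0.07 kg. Origin: centre of the underside, z up.
- steel_bowl: Bystander: small stainless bowl, rim radius 58, 45 high (mm). Origin: centre of the underside.
- tin: Bystander: grey tin, radius 37, 100 high (mm). Origin: centre of the underside.

How it is judged:
By the outcome, as a careful person would: the job done as asked, in the order asked, and still so for the second after the job is handed in, with the robot touching nothing.
It also fails if it takes over 125 s, if anything falls off the work surface, if the arm or the gripper's body presses on something with over 40 N, if the wrist force passes 120 N, or if a joint passes its speed limit or range.

## Working session

There is one attempt and no reset: what is moved stays moved. The work goes in short steps, Python scripts to look and compute and a tool call to move; the robot and the scene stay as the last step left them, time stands still between calls to the robot, and variables do not carry over. Pictures are saved under pics/ and viewed, at most 14 in all, crops included, and the job is handed in when it is done.

Besides the shell and the picture viewer there is one more tool, called after "Call:" by a JSON object that holds its "method" and its "body", one argument or row to a line. drive_tool: Moves the arm, as the interface text tells. Its arguments: {"type":"object","properties":{"deltas":{"type":"array"},"grip_force":{"type":"number"}},"required":["deltas"]}

```bash
mkdir -p pics; ls; python3 - <<'E'
from station import bot, optics
import cv2,numpy as np
np.set_printoptions(precision=4,suppress=True)
o=bot.get_obs();print(o)
for n in("scene","top","wrist"):
    m=optics.camera_model(n);print(n,m)
    cv2.imwrite(f"pics/{n}0.png",optics.read_camera(n))
E
```

```text
pics
{'t': 0.0, 'q': array([-1.2851,  0.4779,  0.0224,  1.5565, -0.0115,  1.1093, -0.0831]), 'joint_vel': array([-0.0021, -0.0002,  0.0003,  0.0002,  0.0009, -0.0011,  0.0008]), 'joint_torque': array([  0.0009, -59.6451,   1.6086, -28.1198,   0.0125,   0.0094,
         0.    ]), 'eef_pos': array([0.2588, 0.6229, 0.3029]), 'tool_rot': array([-0.0001,  0.1956,  0.9807, -0.0009]), 'contact_force': array([-0.2245, -0.7563, -0.5604]), 'torque': array([ 0.0104,  0.0423, -0.0214]), 'grasp_force': 0.0, 'gripper_width': 0.9985121099087438}
scene {'fx': 367.56318580427654, 'fy': 367.56318580427654, 'cx': 321.1770565944668, 'cy': 196.7684956106159, 'cam_to_world': array([[ 0.5797, -0.5241,  0.6239,  1.1367],
       [ 0.8148,  0.3796, -0.4382, -0.4523],
       [-0.0072,  0.7624,  0.6471,  0.7034],
       [ 0.    ,  0.    ,  0.    ,  1.    ]])}
top {'fx': 479.25887909818056, 'fy': 479.25887909818056, 'cx': 318.03944337519187, 'cy': 201.16795226684573, 'cam_to_world': array([[ 0.0169,  0.9939, -0.1087,  0.3272],
       [-0.9998,  0.0178,  0.0069, -0.0059],
       [ 0.0088,  0.1086,  0.9941,  1.3464],
       [ 0.    ,  0.    ,  0.    ,  1.    ]])}
wrist {'fx': 310.8646273875669, 'fy': 310.8646273875669, 'cx': 315.6583716521922, 'cy': 203.13942375134408, 'cam_to_world': array([[ 0.3826, -0.8785, -0.2862,  0.1865],
       [ 0.9239,  0.3637,  0.1187,  0.6537],
       [-0.0002, -0.3098,  0.9508,  0.3721],
       [ 0.    ,  0.    ,  0.    ,  1.    ]])}
```

View pics/top0.png

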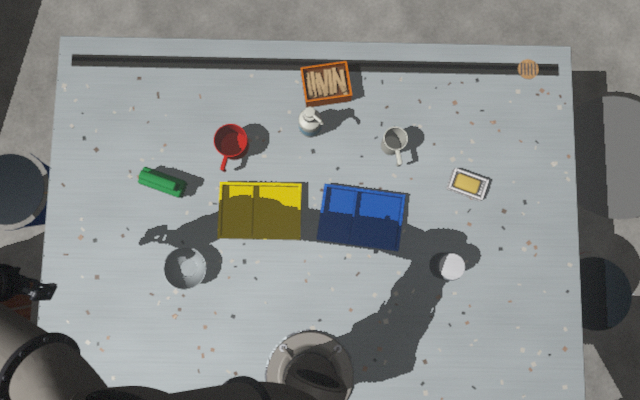

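View pics/scene0.png

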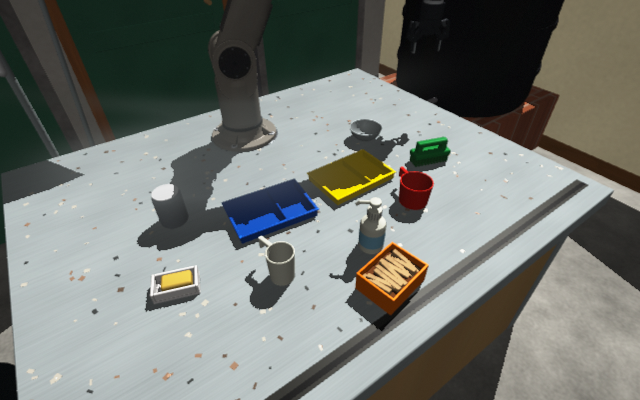

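The top view shows the yellow tray at (260,210), the blue tray at (362,217), the brush at (162,182), the red mug at (230,141) with its handle down to (224,168), and the dispenser at (309,123). The white mug is at (395,138) with its handle at (398,162), the soap at (469,184), the bowl at (185,268) and the tin at (452,266). Both narrow bays are on the left (+y). The scene view agrees, with the dispenser spout at (360,203) pointing left of its head.

```bash
cat > h.py <<'E'
from station import bot, optics
import cv2,numpy as np
from scipy.spatial.transform import Rotation as R
np.set_printoptions(precision=4,suppress=True)
def shot(n):
    m=optics.camera_model(n); return optics.read_camera(n),m
def ray(m,p):
    T=m["cam_to_world"]; d=np.array([(p[0]-m["cx"])/m["fx"],-(p[1]-m["cy"])/m["fy"],-1.])
    return T[:3,3],T[:3,:3]@d
def plane(m,p,z):
    c,d=ray(m,p); return c+d*(z-c[2])/d[2]
def planes(m,P,z): return np.array([plane(m,p,z) for p in np.reshape(P,(-1,2))])
def tri(m1,p1,m2,p2):
    a,d=ray(m1,p1);b,e=ray(m2,p2)
    s=np.linalg.lstsq(np.c_[d,-e],b-a,rcond=None)[0]
    P,Q=a+s[0]*d,b+s[1]*e
    return (P+Q)/2,np.linalg.norm(P-Q)
def proj(m,X):
    T=m["cam_to_world"]; v=T[:3,:3].T@(np.array(X)-T[:3,3])
    return np.array([m["cx"]+m["fx"]*v[0]/-v[2],m["cy"]-m["fy"]*v[1]/-v[2]])
HSV=dict(green=((45,80,40),(85,255,255)),red=((0,150,50),(6,255,255)),yellow=((22,150,40),(34,255,255)),blue=((105,150,40),(125,255,255)),tan=((15,90,80),(28,255,255)))
def mask(im,c,box=None):
    h=cv2.cvtColor(im,cv2.COLOR_BGR2HSV); k=cv2.inRange(h,*HSV[c])
    if c=="red": k|=cv2.inRange(h,(174,150,50),(180,255,255))
    if box: z=np.zeros_like(k);x0,y0,x1,y1=box;z[y0:y1,x0:x1]=k[y0:y1,x0:x1];k=z
    return k
def big(k):
    cs=cv2.findContours(k,cv2.RETR_EXTERNAL,cv2.CHAIN_APPROX_NONE)[0]
    return max(cs,key=cv2.contourArea)
def tool():
    o=bot.get_obs();w,x,y,z=o["tool_rot"];return o["eef_pos"],R.from_quat([x,y,z,w]).as_matrix(),o
E
python3 - <<'E'
from h import *
T,mt=shot("top");S,ms=shot("scene")
for c,bt,bs,z in(("yellow",(200,170,310,250),(300,140,400,205),.026),("blue",(310,170,420,260),(215,170,325,245),.026),("green",(130,155,195,205),(405,130,455,170),.07),("red",(205,115,260,175),(390,160,440,215),.07),("tan",(445,160,495,205),(155,262,205,295),.034)):
    a=big(mask(T,c,bt));b=big(mask(S,c,bs))
    r=cv2.boxPoints(cv2.minAreaRect(a));w=planes(mt,r,z)
    e=[np.linalg.norm(w[1]-w[0]),np.linalg.norm(w[2]-w[1])]
    L=w[1]-w[0] if e[0]>e[1] else w[2]-w[1]
    ct=r.mean(0);M=cv2.moments(b);cs=[M["m10"]/M["m00"],M["m01"]/M["m00"]]
    print(c,"c",w.mean(0),"sides",np.array(e),"long dir deg",np.degrees(np.arctan2(L[1],L[0])),"tri",tri(mt,ct,ms,cs))
print("disp",tri(mt,(309,118),ms,(376,203)),"spout tip pts",plane(mt,(321,124),.142))
for n,p,z in(("white c",(395,135),.084),("white h",(398,163),.08),("disp head",(307,118),.15)): print(n,plane(mt,p,z))
def up(im,b,n):cv2.imwrite(n,cv2.resize(im[b[1]:b[3],b[0]:b[2]],None,fx=6,fy=6,interpolation=cv2.INTER_CUBIC))
a=T[100:200,130:260];b=T[90:190,280:420]
f=lambda x:cv2.resize(x,(400,300),interpolation=cv2.INTER_CUBIC)
cv2.imwrite("pics/c1.png",np.vstack([np.hstack([f(T[105:180,205:305]),f(T[95:170,285:385])]),np.hstack([f(T[100:175,345:445]),f(S[180:255,330:430])])]))
E
```

```text
yellow c [0.4451 0.1462 0.026 ] sides [0.1556 0.2283] long dir deg -90.2137929006506 tri (array([0.4464, 0.1486, 0.0136]), np.float64(0.002274460791719644))
blue c [ 0.4654 -0.1391  0.026 ] sides [0.0861 0.2269] long dir deg -97.16889318886045 tri (array([ 0.4644, -0.1452,  0.0121]), np.float64(0.01035342199430202))
green c [0.5124 0.4083 0.07  ] sides [0.0465 0.1248] long dir deg -108.98152647910237 tri (array([0.5169, 0.4166, 0.0501]), np.float64(0.004900959322512665))
red c [0.6069 0.215  0.07  ] sides [0.1287 0.0592] long dir deg -9.305676522406396 tri (array([0.6189, 0.2267, 0.0382]), np.float64(0.01572990165325509))
tan c [ 0.5282 -0.4261  0.034 ] sides [0.0411 0.0671] long dir deg -109.92902869421769 tri (array([ 0.5292, -0.4271,  0.0288]), np.float64(0.0013571407236383558))
disp (array([0.6798, 0.0175, 0.1353]), np.float64(0.012062803295669682)) spout tip pts [ 0.6588 -0.0185  0.142 ]
white c [ 0.6483 -0.219   0.084 ]
white h [ 0.5726 -0.2277  0.08  ]
disp head [0.6716 0.0176 0.15  ]
```

View pics/c1.png

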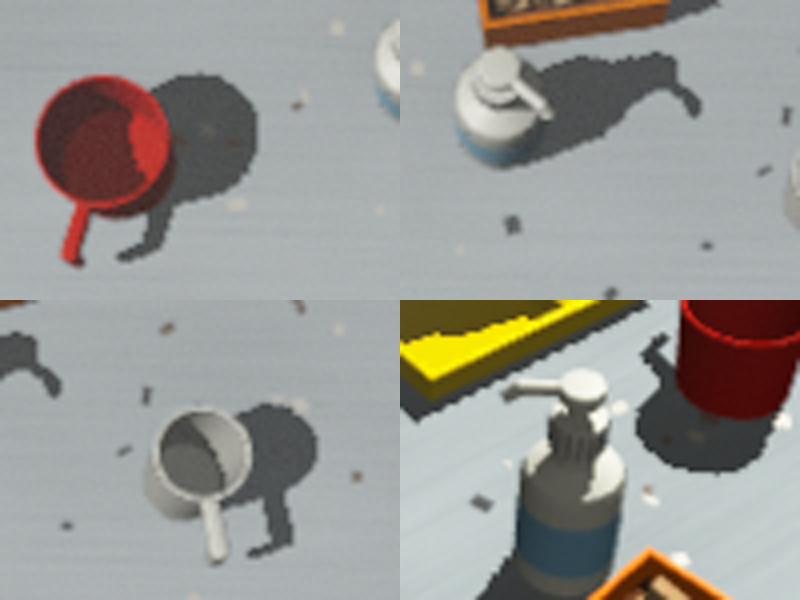

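The crop shows the red rim centred at about (231,140.5) with its handle tip at (223,170.5), and the dispenser head at (310,111) with its spout tip at (322,124). The white rim is at (396,138.7) with its handle tip at (399,164.5). Next I write a move planner and go above the brush.

```bash
cat >> h.py <<'E'
def alpha(Rm): return np.degrees(np.arctan2(Rm[1,1],Rm[0,1]))
def Rdown(a):
    a=np.radians(a); y=np.array([np.cos(a),np.sin(a),0]); z=np.array([0,0,-1.]); return np.c_[np.cross(y,z),y,z]
def plan(ways,start=None):
    """ways: (x,y,z_tcp,alpha, max step m per call); prints the calls (tool axes, move units)"""
    p,Rm=tool()[:2] if start is None else start
    for x,y,z,a,st in ways:
        g=np.array([x,y,z])
        da=(a-alpha(Rm)) if abs(a)>180 else (a-alpha(Rm)+180)%360-180
        n=max(1,int(np.ceil(max(np.linalg.norm(g-p)/st,abs(da)/40))))
        a0=alpha(Rm)
        for i in range(n):
            t=p+(g-p)/(n-i); Rt=Rdown(a0+da*(i+1)/n)
            off=np.round(Rm.T@(t-p),4); ang=np.round(R.from_matrix(Rm.T@Rt).as_rotvec()/np.radians(45),3)
            print("  off",off.tolist(),"ang",(ang+0).tolist(),"-> ",np.round(p+Rm@off,3))
            p=p+Rm@off; Rm=Rm@R.from_rotvec(ang*np.radians(45)).as_matrix()
E
python3 - <<'E'
from h import *
p,Rm,o=tool();print(p,alpha(Rm))
plan([(.514,.412,.28,-19,.22)])
E
```

```text
[0.2589 0.6232 0.3034] 67.43598465531846
  off [-0.1055, -0.0324, 0.0078] ang [-0.001, 0.0, 0.64] ->  [0.344 0.553 0.296]
  off [-0.1081, 0.0225, 0.0079] ang [0.0, 0.0, 0.641] ->  [0.429 0.482 0.288]
  off [-0.0838, 0.0718, 0.0078] ang [0.0, 0.0, 0.64] ->  [0.514 0.412 0.28 ]
```

Call:
{"method": "drive_tool", "body": {
  "deltas": [
    {"gripper": 0, "offset": [-0.1055, -0.0324, 0.0078], "angular": [0, 0, 0.64]},
    {"gripper": 0, "offset": [-0.1055, -0.0324, 0.0078], "angular": [0, 0, 0.64]},
    {"gripper": 0, "offset": [-0.1055, -0.0324, 0.0078], "angular": [0, 0, 0.64]},
    {"gripper": 0, "offset": [-0.1055, -0.0324, 0.0078], "angular": [0, 0, 0.64]}
  ]
}}

```text
t: 0.65
eef_pos: [0.3475, 0.5501, 0.296]
tool_rot: [0.001, 0.438, 0.899, -0.0]
contact_force: [-0.4, 0.5, 0.2]
gripper_width: 0.998
grasp_force: 0.0
```

Call:
{"method": "drive_tool", "body": {
  "deltas": [
    {"gripper": 0, "offset": [-0.108, 0.0225, 0.0078], "angular": [0, 0, 0.64]},
    {"gripper": 0, "offset": [-0.108, 0.0225, 0.0078], "angular": [0, 0, 0.64]},
    {"gripper": 0, "offset": [-0.108, 0.0225, 0.0078], "angular": [0, 0, 0.64]},
    {"gripper": 0, "offset": [-0.108, 0.0225, 0.0078], "angular": [0, 0, 0.64]}
  ]
}}

```text
t: 1.05
eef_pos: [0.4321, 0.4795, 0.2882]
tool_rot: [0.001, 0.648, 0.762, -0.0]
contact_force: [-0.5, 0.6, -0.8]
gripper_width: 1.003
grasp_force: 0.0
```

Call:
{"method": "drive_tool", "body": {
  "deltas": [
    {"gripper": 0, "offset": [-0.084, 0.072, 0.0078], "angular": [0, 0, 0.64]},
    {"gripper": 0, "offset": [-0.084, 0.072, 0.0078], "angular": [0, 0, 0.64]},
    {"gripper": 0, "offset": [-0.084, 0.072, 0.0078], "angular": [0, 0, 0.64]},
    {"gripper": 0, "offset": [-0.084, 0.072, 0.0078], "angular": [0, 0, 0.64]},
    {"gripper": 0, "offset": [-0.084, 0.072, 0.0078], "angular": [0, 0, 0.64]}
  ]
}}

```text
t: 1.55
eef_pos: [0.5146, 0.4117, 0.2803]
tool_rot: [0.0, 0.814, 0.58, -0.0]
contact_force: [-0.9, 0.2, -0.6]
gripper_width: 1.001
grasp_force: 0.0
```

```bash
python3 - <<'E'
from h import *
p,Rm,o=tool();print(p,alpha(Rm),o["t"],o["q"])
W,m=shot("wrist");T,mt=shot("top")
cv2.imwrite("pics/w1.png",W);np.savez("w1.npz",T=m["cam_to_world"])
a=big(mask(W,"green"));r=cv2.minAreaRect(a);print(r,planes(m,cv2.boxPoints(r),.078))
print("TCP axis px",proj(m,p+Rm@[0,0,.2]))
E
```

```text
[0.5146 0.4117 0.2803] -19.045205826765724 1.55 [-1.0665  0.4971  0.4199  1.6419 -0.2256  1.0512 -0.9114]
((315.0, 175.0), (124.0, 50.0), 90.0) [[0.5184 0.4859 0.078 ]
 [0.558  0.4722 0.078 ]
 [0.5237 0.3642 0.078 ]
 [0.4788 0.3796 0.078 ]]
TCP axis px [314.6467 195.4722]
```

View pics/w1.png

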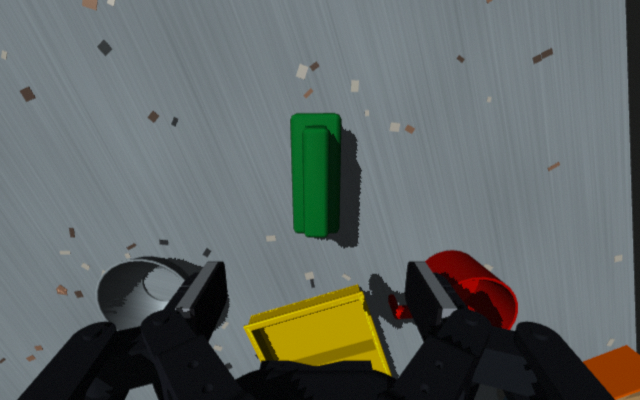

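The wrist view shows the brush upright with its grip bar from (316,126) to (317,237), aligned with the tool. I check its height with a second, lower wrist view.

```bash
python3 - <<'E'
from h import *
p,Rm,o=tool();m=optics.camera_model("wrist")
a,b=plane(m,(316,126),.078),plane(m,(317,236),.078);c=(a+b)/2
print(a,b,np.linalg.norm(a-b),c,"tool frame",Rm.T@(c-p),"dir",np.degrees(np.arctan2(*(a-b)[1::-1])))
plan([(c[0],c[1],.19,alpha(Rm),.25)])
E
```

```text
[0.5344 0.4699 0.078 ] [0.5027 0.3733 0.078 ] 0.10173507717797184 [0.5186 0.4216 0.078 ] tool frame [0.01   0.0017 0.2023] dir 71.80923125904529
  off [0.01, 0.0016, 0.0903] ang [-0.001, 0.0, 0.0] ->  [0.519 0.422 0.19 ]
```

Call:
{"method": "drive_tool", "body": {
  "deltas": [
    {"gripper": 0, "offset": [0.01, 0.0016, 0.05], "angular": [0, 0, 0]},
    {"gripper": 0, "offset": [0.01, 0.0016, 0.09], "angular": [0, 0, 0]},
    {"gripper": 0, "offset": [0.01, 0.0016, 0.09], "angular": [0, 0, 0]}
  ]
}}

```text
t: 1.95
eef_pos: [0.5153, 0.4201, 0.1847]
tool_rot: [0.0, 0.813, 0.582, -0.005]
contact_force: [-0.0, 0.2, -0.6]
gripper_width: 0.998
grasp_force: 0.0
```

```bash
python3 - <<'E'
from h import *
p,Rm,o=tool()
W,m=shot("wrist");cv2.imwrite("pics/w2.png",W)
W1=cv2.imread("pics/w1.png");m1=dict(m,cam_to_world=np.load("w1.npz")["T"])
# bar = brighter green top face: find bright component
for I,mm in((W1,m1),(W,m)):
    k=mask(I,"green"); v=I[:,:,1][k>0]; print("green lv",np.percentile(v,[5,25,50,75,95]))
f=lambda I:big(mask(I,"green"))
r1,r2=[cv2.boundingRect(f(I)) for I in(W1,W)];print(r1,r2)
cv2.imwrite("pics/w2c.png",cv2.resize(W[20:320,200:440],None,fx=2,fy=2))
E
```

```text
green lv [ 60.  93.  98. 101. 105.]
green lv [ 59.  93.  99. 102. 106.]
(290, 113, 51, 125) (284, 128, 72, 174)
```

View pics/w2c.png

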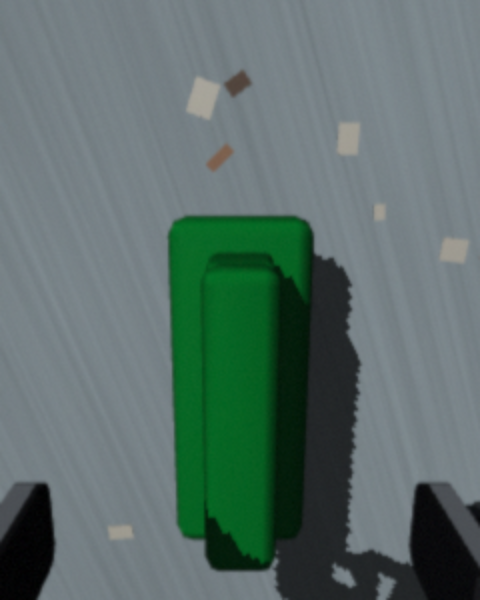

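The close view shows the bar centred at column 320, from row 152 to row 304. I triangulate its ends.

```bash
python3 - <<'E'
from h import *
p,Rm,o=tool();m=optics.camera_model("wrist");m1=dict(m,cam_to_world=np.load("w1.npz")["T"])
A=tri(m1,(316,126),m,(320,152));B=tri(m1,(317,237),m,(319.5,304));print(A,B,p,alpha(Rm))
a,b=plane(m,(320,152),.078),plane(m,(319.5,304),.078);c=(a+b)/2;print(c,np.linalg.norm(a-b),np.degrees(np.arctan2(*(a-b)[1::-1])))
plan([(c[0],c[1],.126,-18.2,.2)],(np.array([.519,.422,.19]),Rdown(-19)))
# blue and yellow tray corners from the first top picture, wider colour range
T=cv2.imread("pics/top0.png");mt=optics.camera_model("top")
h=cv2.cvtColor(T,cv2.COLOR_BGR2HSV)
for n,lo,hi,bx in(("yellow",(20,120,30),(36,255,255),(200,170,312,250)),("blue",(100,120,20),(130,255,255),(305,170,420,262))):
    k=cv2.inRange(h,lo,hi);z=np.zeros_like(k);z[bx[1]:bx[3],bx[0]:bx[2]]=k[bx[1]:bx[3],bx[0]:bx[2]]
    r=cv2.minAreaRect(big(z));print(n,r,planes(mt,cv2.boxPoints(r),.026))
E
```

```text
(array([0.536 , 0.468 , 0.0692]), np.float64(0.0012794924160503672)) (array([0.5031, 0.3703, 0.0759]), np.float64(0.0006916336165708511)) [0.5172 0.4207 0.1882] -18.839951526929795
[0.5204 0.4204 0.078 ] 0.1030304853725134 71.29013576494516
  off [-0.001, 0.0018, 0.064] ang [0.0, 0.0, -0.018] ->  [0.52  0.42  0.126]
yellow ((259.5, 210.0), (56.0, 83.0), 90.0) [[0.5202 0.2637 0.026 ]
 [0.5244 0.0332 0.026 ]
 [0.369  0.03   0.026 ]
 [0.365  0.2576 0.026 ]]
blue ((360.78997802734375, 216.47000122070312), (82.5900650024414, 56.42711639404297), 8.130102157592773) [[ 0.3681 -0.011   0.026 ]
 [ 0.5236 -0.0305  0.026 ]
 [ 0.4949 -0.2584  0.026 ]
 [ 0.34   -0.236   0.026 ]]
```

Call:
{"method": "drive_tool", "body": {
  "deltas": [
    {"gripper": 0, "offset": [-0.001, 0.0018, 0.04], "angular": [0, 0, 0]},
    {"gripper": 0, "offset": [-0.001, 0.0018, 0.068], "angular": [0, 0, 0]},
    {"gripper": 0, "offset": [-0.001, 0.0018, 0.068], "angular": [0, 0, 0]},
    {"gripper": 0, "offset": [-0.001, 0.0018, 0.068], "angular": [0, 0, 0]}
  ]
}}

```text
t: 2.4
eef_pos: [0.5214, 0.4203, 0.1249]
tool_rot: [-0.0, 0.814, 0.581, 0.001]
contact_force: [0.5, 0.4, 0.6]
gripper_width: 1.002
grasp_force: 0.0
```

Call:
{"method": "drive_tool", "body": {
  "deltas": [
    {"gripper": 255, "offset": [0, 0, 0], "angular": [0, 0, 0]},
    {"gripper": 255, "offset": [0, 0, 0], "angular": [0, 0, 0]},
    {"gripper": 255, "offset": [0, 0, 0], "angular": [0, 0, 0]},
    {"gripper": 255, "offset": [0, 0, 0], "angular": [0, 0, 0]},
    {"gripper": 255, "offset": [0, 0, 0], "angular": [0, 0, 0]}
  ],
  "grip_force": 40
}}

```text
t: 2.9
eef_pos: [0.5205, 0.4198, 0.1231]
tool_rot: [-0.0, 0.814, 0.581, 0.0]
contact_force: [-1.8, 0.1, 3.6]
gripper_width: 0.277
grasp_force: 43.1
```

Call:
{"method": "drive_tool", "body": {
  "deltas": [
    {"gripper": 255, "offset": [0, 0, 0], "angular": [0, 0, 0]},
    {"gripper": 255, "offset": [0, 0, 0], "angular": [0, 0, 0]},
    {"gripper": 255, "offset": [0, 0, -0.03], "angular": [0, 0, 0]},
    {"gripper": 255, "offset": [0, 0, -0.08], "angular": [0, 0, 0]},
    {"gripper": 255, "offset": [0, 0, -0.1], "angular": [0, 0, 0]}
  ]
}}

```text
t: 3.4
eef_pos: [0.5219, 0.4201, 0.2263]
tool_rot: [-0.0, 0.814, 0.581, 0.002]
contact_force: [1.2, 0.2, -1.7]
gripper_width: 0.272
grasp_force: 42.7
```

```bash
python3 - <<'E'
from h import *
plan([(.44,-.07,.29,-97.2,.2)])
E
```

```text
off [-0.1633, 0.0274, -0.0218] ang [0.002, -0.006, 0.579] ->  [0.495 0.257 0.248]
  off [-0.1347, 0.0963, -0.0212] ang [0.0, 0.0, 0.58] ->  [0.467 0.093 0.269]
  off [-0.0786, 0.1458, -0.0212] ang [0.0, 0.0, 0.579] ->  [ 0.44 -0.07  0.29]
```

Call:
{"method": "drive_tool", "body": {
  "deltas": [
    {"gripper": 255, "offset": [-0.163, 0.0274, -0.022], "angular": [0, 0, 0.58]},
    {"gripper": 255, "offset": [-0.163, 0.0274, -0.022], "angular": [0, 0, 0.58]},
    {"gripper": 255, "offset": [-0.163, 0.0274, -0.022], "angular": [0, 0, 0.58]},
    {"gripper": 255, "offset": [-0.163, 0.0274, -0.022], "angular": [0, 0, 0.58]},
    {"gripper": 255, "offset": [-0.163, 0.0274, -0.022], "angular": [0, 0, 0.58]}
  ]
}}

```text
t: 3.9
eef_pos: [0.4933, 0.2531, 0.2448]
tool_rot: [0.0, 0.925, 0.38, -0.0]
contact_force: [-0.1, -0.3, -1.3]
gripper_width: 0.269
grasp_force: 42.7
```

Call:
{"method": "drive_tool", "body": {
  "deltas": [
    {"gripper": 255, "offset": [-0.135, 0.0963, -0.021], "angular": [0, 0, 0.58]},
    {"gripper": 255, "offset": [-0.135, 0.0963, -0.021], "angular": [0, 0, 0.58]},
    {"gripper": 255, "offset": [-0.135, 0.0963, -0.021], "angular": [0, 0, 0.58]},
    {"gripper": 255, "offset": [-0.135, 0.0963, -0.021], "angular": [0, 0, 0.58]},
    {"gripper": 255, "offset": [-0.135, 0.0963, -0.021], "angular": [0, 0, 0.58]}
  ]
}}

```text
t: 4.4
eef_pos: [0.466, 0.0915, 0.2658]
tool_rot: [-0.0, 0.987, 0.163, 0.0]
contact_force: [0.1, 0.2, -2.2]
gripper_width: 0.274
grasp_force: 42.7
```

Call:
{"method": "drive_tool", "body": {
  "deltas": [
    {"gripper": 255, "offset": [-0.0786, 0.1458, -0.021], "angular": [0, 0, 0.58]},
    {"gripper": 255, "offset": [-0.0786, 0.1458, -0.021], "angular": [0, 0, 0.58]},
    {"gripper": 255, "offset": [-0.0786, 0.1458, -0.021], "angular": [0, 0, 0.58]},
    {"gripper": 255, "offset": [-0.0786, 0.1458, -0.021], "angular": [0, 0, 0.58]},
    {"gripper": 255, "offset": [-0.0786, 0.1458, -0.021], "angular": [0, 0, 0.58]}
  ]
}}

```text
t: 4.9
eef_pos: [0.4394, -0.071, 0.287]
tool_rot: [0.0, 0.998, -0.063, 0.001]
contact_force: [0.4, 0.5, -1.2]
gripper_width: 0.276
grasp_force: 42.7
```

```bash
python3 - <<'E'
from h import *
p,Rm,o=tool();print(p,alpha(Rm),o["q"],o["grasp_force"])
W,m=shot("wrist");cv2.imwrite("pics/w3.png",W);np.savez("w3.npz",T=m["cam_to_world"])
E
```

```text
[ 0.4394 -0.071   0.287 ] -97.24917727578702 [-0.8403  0.1426  0.961   2.143  -0.1469  0.9201 -1.4922] 42.65758037567139
```

View pics/w3.png

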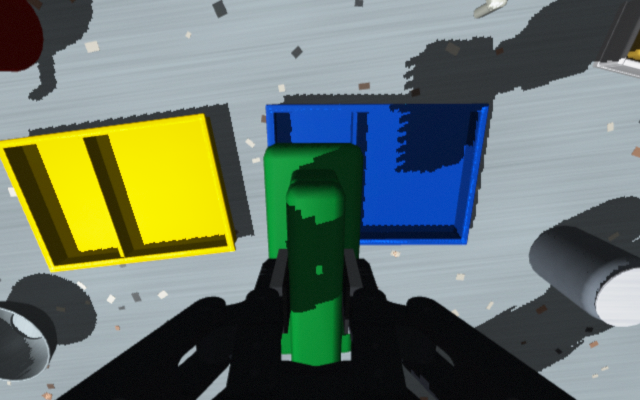

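The wrist view shows the blue rim corners at (266,105), (488,104) and (466,244). The yellow rim corners are at (209,114), (235,250), (50,271) and about (1,144).

```bash
cat > tr.py <<'E'
from h import *
def fit(P,loc):  # planar rigid fit loc->P
    P=np.array(P)[:,:2];L=np.array(loc,float);pc,lc=P.mean(0),L.mean(0)
    a,b=L-lc,P-pc;th=np.arctan2((a[:,0]*b[:,1]-a[:,1]*b[:,0]).sum(),(a*b).sum())
    M=np.array([[np.cos(th),-np.sin(th)],[np.sin(th),np.cos(th)]]);t=pc-M@lc
    return t,np.degrees(th),np.linalg.norm(P-(L@M.T+t),axis=1)
E
python3 - <<'E'
from tr import *
m=optics.camera_model("wrist");m=dict(m,cam_to_world=np.load("w3.npz")["T"]);mt=optics.camera_model("top")
B=[(266,105),(488,104),(466,244)];LB=[(.075,.11),(.075,-.11),(-.075,-.11)]
Y=[(209,114),(235,250),(50,271),(1,144)];LY=[(.075,-.11),(-.075,-.11),(-.075,.11),(.075,.11)]
for P,L,tp in((B,LB,[(323,184),(407,194),(399,250)]),(Y,LY,[(302,182),(302,239),(218,239),(219,181)])):
    w=planes(m,P,.026);print(w[:,:2].tolist());print(fit(w,L))
    for a,b in zip(P,tp): print("  tri",*tri(m,a,mt,b))
E
```

```text
[[0.523016091042408, -0.030191538685437044], [0.49588951016881005, -0.2531540654969096], [0.3415392928941875, -0.2346387079788691]]
(array([ 0.4332, -0.1332]), np.float64(-7.106438652689251), array([0.0036, 0.0024, 0.004 ]))
  tri [ 0.5228 -0.028   0.0094] 0.0011512139948871797
  tri [ 0.4965 -0.2645  0.007 ] 0.004675412678672258
  tri [ 0.3399 -0.2386  0.0215] 0.003962385455731183
[[0.5216525482255543, 0.02915560887765635], [0.36743524265393435, 0.03418748959286515], [0.36769346437069605, 0.2608867951135568], [0.5192986299426203, 0.25362871030403084]]
(array([0.444 , 0.1445]), np.float64(-0.5457518301535921), array([0.0059, 0.0011, 0.0062, 0.0008]))
  tri [0.523  0.0298 0.0262] 0.0030366111526311133
  tri [0.3679 0.0298 0.0308] 0.006475219791104373
  tri [0.365  0.2592 0.0257] 0.006310916781241708
  tri [0.5217 0.2621 0.0186] 0.004935818418653184
```

Call:
{"method": "drive_tool", "body": {
  "deltas": [
    {"gripper": 255, "offset": [0.001, -0.001, 0.05], "angular": [0, 0, 0]},
    {"gripper": 255, "offset": [0.001, -0.001, 0.1], "angular": [0, 0, 0]},
    {"gripper": 255, "offset": [0.001, -0.001, 0.13], "angular": [0, 0, 0]},
    {"gripper": 255, "offset": [0.001, -0.001, 0.145], "angular": [0, 0, 0]},
    {"gripper": 255, "offset": [0.001, -0.001, 0.15], "angular": [0, 0, 0]}
  ]
}}

```text
t: 5.45
eef_pos: [0.4395, -0.067, 0.134]
tool_rot: [0.0, 0.998, -0.061, -0.002]
contact_force: [-0.8, 1.0, -1.6]
gripper_width: 0.272
grasp_force: 42.7
```

Call:
{"method": "drive_tool", "body": {
  "deltas": [
    {"gripper": 255, "offset": [0, 0, 0.004], "angular": [0, 0, 0]},
    {"gripper": 255, "offset": [0, 0, 0.008], "angular": [0, 0, 0]},
    {"gripper": 255, "offset": [0, 0, 0.01], "angular": [0, 0, 0]},
    {"gripper": 255, "offset": [0, 0, 0.01], "angular": [0, 0, 0]}
  ]
}}

```text
t: 5.85
eef_pos: [0.4404, -0.069, 0.1271]
tool_rot: [-0.0, 0.998, -0.063, 0.001]
contact_force: [-0.7, 0.1, -0.2]
gripper_width: 0.276
grasp_force: 42.7
```

Call:
{"method": "drive_tool", "body": {
  "deltas": [
    {"gripper": 255, "offset": [0, 0, 0.001], "angular": [0, 0, 0]},
    {"gripper": 100, "offset": [0, 0, 0.001], "angular": [0, 0, 0]},
    {"gripper": 100, "offset": [0, 0, 0.001], "angular": [0, 0, 0]},
    {"gripper": 0, "offset": [0, 0, 0.001], "angular": [0, 0, 0]},
    {"gripper": 0, "offset": [0, 0, 0.001], "angular": [0, 0, 0]}
  ]
}}

```text
t: 6.35
eef_pos: [0.4397, -0.0695, 0.1256]
tool_rot: [0.0, 0.998, -0.063, 0.0]
contact_force: [-0.5, -0.0, 0.1]
gripper_width: 0.92
grasp_force: 0.0
```

Call:
{"method": "drive_tool", "body": {
  "deltas": [
    {"gripper": 0, "offset": [0, 0, -0.04], "angular": [0, 0, 0]},
    {"gripper": 0, "offset": [0, 0, -0.09], "angular": [0, 0, 0]},
    {"gripper": 0, "offset": [0, 0, -0.13], "angular": [0, 0, 0]},
    {"gripper": 0, "offset": [0, 0, -0.15], "angular": [0, 0, 0]},
    {"gripper": 0, "offset": [0, 0, -0.15], "angular": [0, 0, 0]}
  ]
}}

```text
t: 6.85
eef_pos: [0.4411, -0.0696, 0.2778]
tool_rot: [-0.001, 0.998, -0.063, 0.003]
contact_force: [0.1, -0.2, -0.2]
gripper_width: 0.998
grasp_force: 0.0
```

```bash
python3 - <<'E'
from h import *
p,Rm,o=tool();print(p,alpha(Rm),o["t"])
W,m=shot("wrist")
a=big(mask(W,"green"));r=cv2.minAreaRect(a);w=planes(m,cv2.boxPoints(r),.07);print(r,w,w.mean(0))
cv2.imwrite("pics/w4.png",W)
# soap: closing across soap y; soap long dir ~70 -> closing -20 / 160
plan([(.528,-.427,.28,-20,.2)]); print(); plan([(.528,-.427,.28,-200,.2)])
E
```

```text
[ 0.4411 -0.0696  0.2778] -97.24325635934127 6.85
((311.7588806152344, 188.80120849609375), (124.82837677001953, 46.03891372680664), 88.31531524658203) [[ 0.5045 -0.0512  0.07  ]
 [ 0.5007 -0.091   0.07  ]
 [ 0.3815 -0.0817  0.07  ]
 [ 0.3856 -0.0365  0.07  ]] [ 0.4431 -0.0651  0.07  ]
  off [0.066, 0.172, -0.0021] ang [-0.002, -0.004, -0.858] ->  [ 0.484 -0.248  0.278]
  off [-0.0557, 0.1756, -0.0018] ang [0.0, 0.0, -0.858] ->  [ 0.528 -0.427  0.28 ]

  off [0.044, 0.1147, -0.0014] ang [-0.004, -0.002, 0.761] ->  [ 0.469 -0.188  0.278]
  off [0.1009, 0.07, -0.0012] ang [0.0, 0.0, 0.762] ->  [ 0.499 -0.308  0.279]
  off [0.1228, 0.001, -0.0012] ang [0.0, -0.001, 0.761] ->  [ 0.528 -0.427  0.28 ]
```

Call:
{"method": "drive_tool", "body": {
  "deltas": [
    {"gripper": 0, "offset": [0.066, 0.172, -0.002], "angular": [0, 0, -0.858]},
    {"gripper": 0, "offset": [0.066, 0.172, -0.002], "angular": [0, 0, -0.858]},
    {"gripper": 0, "offset": [0.066, 0.172, -0.002], "angular": [0, 0, -0.858]},
    {"gripper": 0, "offset": [0.066, 0.172, -0.002], "angular": [0, 0, -0.858]},
    {"gripper": 0, "offset": [0.066, 0.172, -0.002], "angular": [0, 0, -0.858]}
  ]
}}

```text
t: 7.4
eef_pos: [0.4827, -0.2519, 0.2756]
tool_rot: [0.0, 0.968, 0.253, -0.001]
contact_force: [0.5, 0.1, -1.1]
gripper_width: 1.004
grasp_force: 0.0
```

Call:
{"method": "drive_tool", "body": {
  "deltas": [
    {"gripper": 0, "offset": [-0.0557, 0.1756, -0.002], "angular": [0, 0, -0.858]},
    {"gripper": 0, "offset": [-0.0557, 0.1756, -0.002], "angular": [0, 0, -0.858]},
    {"gripper": 0, "offset": [-0.0557, 0.1756, -0.002], "angular": [0, 0, -0.858]},
    {"gripper": 0, "offset": [-0.0557, 0.1756, -0.002], "angular": [0, 0, -0.858]},
    {"gripper": 0, "offset": [-0.0557, 0.1756, -0.002], "angular": [0, 0, -0.858]}
  ]
}}

```text
t: 7.9
eef_pos: [0.5177, -0.4348, 0.2767]
tool_rot: [-0.0, 0.831, 0.557, -0.002]
contact_force: [-0.5, 0.3, 0.2]
gripper_width: 0.997
grasp_force: 0.0
```

```bash
python3 - <<'E'
from h import *
p,Rm,o=tool();print(p,alpha(Rm),o["q"])
W,m=shot("wrist");cv2.imwrite("pics/w5.png",W);np.savez("w5.npz",T=m["cam_to_world"])
a=big(mask(W,"tan"));r=cv2.minAreaRect(a);w=planes(m,cv2.boxPoints(r),.034);print(r,w,w.mean(0))
# white/gray holder outline by saturation low & bright? try edges around
x,y=map(int,r[0]);cv2.imwrite("pics/w5c.png",cv2.resize(W[y-100:y+100,x-100:x+100],None,fx=3,fy=3,interpolation=cv2.INTER_CUBIC));print("crop origin",x-100,y-100)
E
```

```text
[ 0.5177 -0.4348  0.2767] -22.35467281655297 [ 0.207   0.5608  0.5872  1.6081 -0.3373  1.0776  0.495 ]
((323.919189453125, 168.8177947998047), (63.95615005493164, 38.1960334777832), 87.87889862060547) [[ 0.5246 -0.3876  0.034 ]
 [ 0.5599 -0.4006  0.034 ]
 [ 0.5388 -0.4633  0.034 ]
 [ 0.501  -0.4495  0.034 ]] [ 0.5311 -0.4253  0.034 ]
crop origin 223 68
```

View pics/w5c.png

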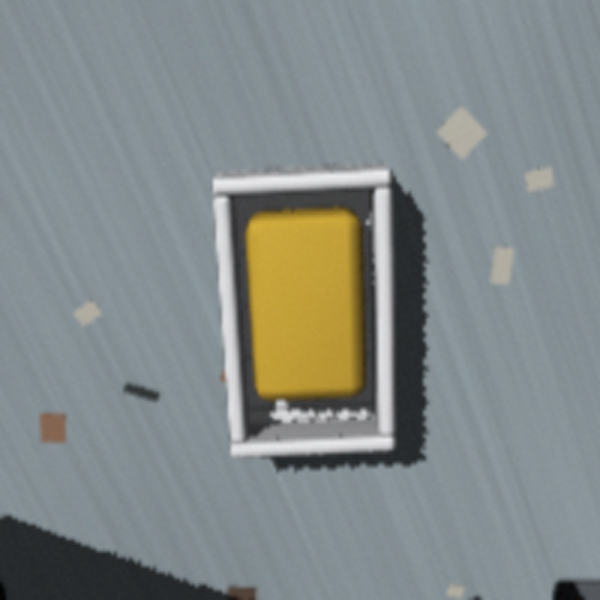

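The crop shows the soap holder with the tan bar and a clear outline. Its rim corners are near (294,128), (353,126), (354,217) and (300,218) in the full image.

```bash
python3 - <<'E'
from tr import *
p,Rm,o=tool();m=optics.camera_model("wrist");m1=dict(m,cam_to_world=np.load("w5.npz")["T"])
w=planes(m1,[(294.3,128),(353,125.5),(353.8,217.3),(300.3,218.5)],.030);print(w)
t,th,e=fit(w,[(.05,.03),(.05,-.03),(-.05,-.03),(-.05,.03)]);print(t,th,e)
print(p,alpha(Rm))
plan([(t[0],t[1],.17,th-90,.25)])
E
```

```text
[[ 0.5193 -0.3759  0.03  ]
 [ 0.5739 -0.3956  0.03  ]
 [ 0.5414 -0.4869  0.03  ]
 [ 0.4871 -0.4662  0.03  ]]
[ 0.5304 -0.4311] 70.17048409499195 [0.0019 0.0022 0.0015 0.0026]
[ 0.5181 -0.4322  0.2765] -22.133176750169806
  off [0.0057, 0.0114, 0.1065] ang [-0.004, 0.001, -0.051] ->  [ 0.53  -0.431  0.17 ]
```

Call:
{"method": "drive_tool", "body": {
  "deltas": [
    {"gripper": 0, "offset": [0.0057, 0.0114, 0.05], "angular": [0, 0, -0.05]},
    {"gripper": 0, "offset": [0.0057, 0.0114, 0.09], "angular": [0, 0, -0.05]},
    {"gripper": 0, "offset": [0.0057, 0.0114, 0.1], "angular": [0, 0, -0.05]},
    {"gripper": 0, "offset": [0.0057, 0.0114, 0.1], "angular": [0, 0, -0.05]}
  ]
}}

```text
t: 8.35
eef_pos: [0.5316, -0.4268, 0.1767]
tool_rot: [-0.003, 0.819, 0.573, -0.001]
contact_force: [0.3, -0.5, 0.2]
gripper_width: 1.0
grasp_force: 0.0
```

```bash
python3 - <<'E'
from h import *
p,Rm,o=tool();print(p,alpha(Rm))
W,m=shot("wrist");cv2.imwrite("pics/w6.png",W);np.savez("w6.npz",T=m["cam_to_world"])
m5=dict(m,cam_to_world=np.load("w5.npz")["T"]);W5=cv2.imread("pics/w5.png")
r=[cv2.boundingRect(big(mask(I,"tan"))) for I in(W5,W)];print(r)
c=[cv2.boxPoints(cv2.minAreaRect(big(mask(I,"tan")))).mean(0) for I in(W5,W)];print("tan centre",tri(m5,c[0],m,c[1]))
x,y=map(int,c[1]);cv2.imwrite("pics/w6c.png",cv2.resize(W[y-120:y+120,x-140:x+140],None,fx=2.5,fy=2.5,interpolation=cv2.INTER_CUBIC));print("crop origin",x-140,y-120)
E
```

```text
[ 0.5316 -0.4268  0.1767] -20.068937420835564
[(304, 137, 40, 65), (288, 170, 54, 87)]
tan centre (array([ 0.5308, -0.4266,  0.0226]), np.float64(1.7969152677416456e-05))
crop origin 174 93
```

View pics/w6c.png

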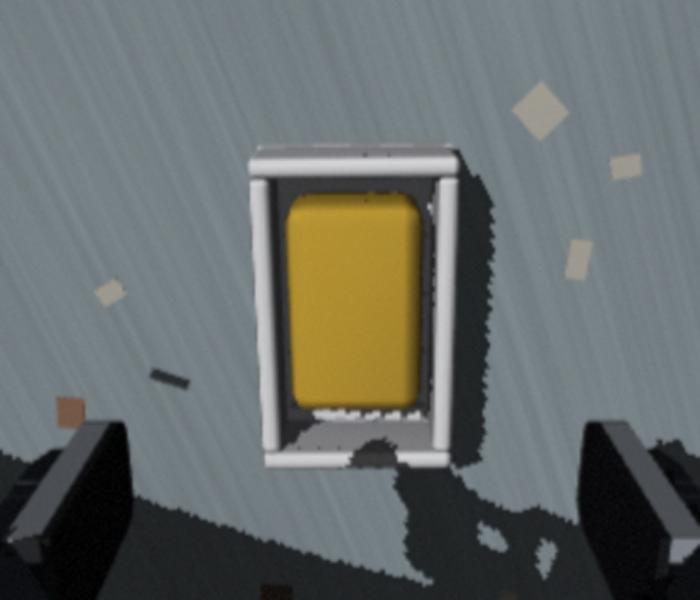

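The close view shows the rim corners in full-image pixels at (274,157), (357,156), (354,279) and (280,279), with the inner finger tip edges at (214..226,262) and (408..416,262). I use those to check how far the tips reach when open.

```bash
python3 - <<'E'
from tr import *
p,Rm,o=tool();m=optics.camera_model("wrist")
# tip depth in tool frame, camera relative to tool
for px in((224,262),(408,262)):
    c,d=ray(m,px);c=Rm.T@(c-p);d=Rm.T@d
    s=(np.sign(px[0]-316)*.0425-c[1])/d[1];print("tip on y-plane",c+s*d)
    s=(.011-c[0])/d[0];print("tip on x=.011",c+s*d)
m6=dict(m,cam_to_world=np.load("w6.npz")["T"]);m5=dict(m,cam_to_world=np.load("w5.npz")["T"])
P5=[(294.3,128),(353,125.5),(353.8,217.3),(300.3,218.5)];P6=[(274,157),(357.2,156.2),(354,279.4),(280.4,279.4)]
for a,b in zip(P5,P6):print(tri(m5,a,m6,b))
w=planes(m6,P6,.03);t,th,e=fit(w,[(.05,.03),(.05,-.03),(-.05,-.03),(-.05,.03)]);print(t,th,e,p,alpha(Rm))
plan([(t[0],t[1],.10,th-90,.25)])
E
```

```text
tip on y-plane [ 0.008  -0.0425  0.0625]
tip on x=.011 [ 0.011  -0.0407  0.0569]
tip on y-plane [0.0117 0.0425 0.0559]
tip on x=.011 [0.011  0.0429 0.0571]
(array([ 0.5191, -0.3759,  0.0277]), np.float64(0.00016485758236588224))
(array([ 0.5747, -0.3966,  0.0207]), np.float64(4.892372730278538e-05))
(array([ 0.5417, -0.4868,  0.0304]), np.float64(0.0007480851216722244))
(array([ 0.4882, -0.4651,  0.0339]), np.float64(0.0007373725793305798))
[ 0.5307 -0.4312] 70.65660064117174 [0.0015 0.0017 0.0012 0.0017] [ 0.5324 -0.428   0.1792] -20.071272076025323
  off [-0.0037, -0.0004, 0.0792] ang [-0.002, 0.0, -0.016] ->  [ 0.531 -0.431  0.1  ]
```

Call:
{"method": "drive_tool", "body": {
  "deltas": [
    {"gripper": 0, "offset": [-0.0037, -0.0004, 0.04], "angular": [0, 0, -0.016]},
    {"gripper": 0, "offset": [-0.0037, -0.0004, 0.076], "angular": [0, 0, -0.016]},
    {"gripper": 0, "offset": [-0.0037, -0.0004, 0.076], "angular": [0, 0, -0.016]},
    {"gripper": 0, "offset": [-0.0037, -0.0004, 0.076], "angular": [0, 0, -0.016]},
    {"gripper": 0, "offset": [-0.0037, -0.0004, 0.076], "angular": [0, 0, -0.016]}
  ]
}}

```text
t: 8.9
eef_pos: [0.5325, -0.4328, 0.1068]
tool_rot: [0.002, 0.816, 0.579, 0.001]
contact_force: [0.1, 0.2, 0.2]
gripper_width: 1.002
grasp_force: 0.0
```

Call:
{"method": "drive_tool", "body": {
  "deltas": [
    {"gripper": 0, "offset": [0.001, -0.002, 0.02], "angular": [0, 0, 0]},
    {"gripper": 0, "offset": [0.001, -0.002, 0.035], "angular": [0, 0, 0]},
    {"gripper": 0, "offset": [0.001, -0.002, 0.035], "angular": [0, 0, 0]},
    {"gripper": 0, "offset": [0.001, -0.002, 0.035], "angular": [0, 0, 0]}
  ]
}}

```text
t: 9.3
eef_pos: [0.5299, -0.43, 0.0692]
tool_rot: [0.0, 0.816, 0.579, 0.0]
contact_force: [0.1, -0.6, -0.0]
gripper_width: 0.997
grasp_force: 0.0
```

Call:
{"method": "drive_tool", "body": {
  "deltas": [
    {"gripper": 60, "offset": [0, 0, 0], "angular": [0, 0, 0]},
    {"gripper": 70, "offset": [0, 0, 0], "angular": [0, 0, 0]},
    {"gripper": 85, "offset": [0, 0, 0], "angular": [0, 0, 0]},
    {"gripper": 110, "offset": [0, 0, 0], "angular": [0, 0, 0]},
    {"gripper": 110, "offset": [0, 0, 0], "angular": [0, 0, 0]}
  ],
  "grip_force": 30
}}

```text
t: 9.8
eef_pos: [0.5301, -0.4302, 0.0695]
tool_rot: [0.001, 0.816, 0.579, 0.0]
contact_force: [-0.6, 1.8, 5.7]
gripper_width: 0.697
grasp_force: 34.5
```

Call:
{"method": "drive_tool", "body": {
  "deltas": [
    {"gripper": 110, "offset": [0, 0, -0.01], "angular": [0, 0, 0]},
    {"gripper": 110, "offset": [0, 0, -0.04], "angular": [0, 0, 0]},
    {"gripper": 110, "offset": [0, 0, -0.08], "angular": [0, 0, 0]},
    {"gripper": 110, "offset": [0, 0, -0.12], "angular": [0, 0, 0]},
    {"gripper": 110, "offset": [0, 0, -0.13], "angular": [0, 0, 0]}
  ]
}}

```text
t: 10.3
eef_pos: [0.5308, -0.4315, 0.2036]
tool_rot: [0.003, 0.816, 0.578, 0.001]
contact_force: [0.1, 0.7, -2.1]
gripper_width: 0.705
grasp_force: 33.8
```

```bash
python3 - <<'E'
from h import *
p,Rm,o=tool();print(p,alpha(Rm),o["gripper_width"],o["grasp_force"])
plan([(.428,-.176,.19,-97.3,.16)],(np.array([.5301,-.4302,.1995]),Rdown(alpha(Rm))))
E
```

```text
[ 0.5308 -0.4315  0.2036] -19.322930310763006 0.7048378221581543 33.79252865561284
  off [0.103, -0.0902, 0.0048] ang [0.0, 0.0, 0.866] ->  [ 0.479 -0.303  0.195]
  off [0.0234, -0.135, 0.0047] ang [0.0, 0.0, 0.867] ->  [ 0.428 -0.176  0.19 ]
```

Call:
{"method": "drive_tool", "body": {
  "deltas": [
    {"gripper": 110, "offset": [0.103, -0.09, 0.005], "angular": [0, 0, 0.866]},
    {"gripper": 110, "offset": [0.103, -0.09, 0.005], "angular": [0, 0, 0.866]},
    {"gripper": 110, "offset": [0.103, -0.09, 0.005], "angular": [0, 0, 0.866]},
    {"gripper": 110, "offset": [0.103, -0.09, 0.005], "angular": [0, 0, 0.866]},
    {"gripper": 110, "offset": [0.103, -0.09, 0.005], "angular": [0, 0, 0.866]}
  ]
}}

```text
t: 10.8
eef_pos: [0.4781, -0.3006, 0.1928]
tool_rot: [-0.001, 0.962, 0.272, -0.0]
contact_force: [0.0, -0.9, -2.3]
gripper_width: 0.699
grasp_force: 34.1
```

Call:
{"method": "drive_tool", "body": {
  "deltas": [
    {"gripper": 110, "offset": [0.0234, -0.135, 0.005], "angular": [0, 0, 0.866]},
    {"gripper": 110, "offset": [0.0234, -0.135, 0.005], "angular": [0, 0, 0.866]},
    {"gripper": 110, "offset": [0.0234, -0.135, 0.005], "angular": [0, 0, 0.866]},
    {"gripper": 110, "offset": [0.0234, -0.135, 0.005], "angular": [0, 0, 0.866]},
    {"gripper": 110, "offset": [0.0234, -0.135, 0.005], "angular": [0, 0, 0.866]}
  ]
}}

```text
t: 11.3
eef_pos: [0.4268, -0.1736, 0.1879]
tool_rot: [-0.001, 0.998, -0.064, -0.001]
contact_force: [0.2, -0.5, -1.7]
gripper_width: 0.695
grasp_force: 34.6
```

```bash
python3 - <<'E'
from h import *
p,Rm,o=tool();print(p,alpha(Rm),o["gripper_width"],o["grasp_force"])
plan([(.428,-.176,.10,-97.3,.1)])
E
```

```text
[ 0.4268 -0.1736  0.1879] -97.36605729116437 0.6948538634113907 34.57452663802542
  off [0.0016, 0.0023, 0.0879] ang [-0.001, 0.002, -0.001] ->  [ 0.428 -0.176  0.1  ]
```

Call:
{"method": "drive_tool", "body": {
  "deltas": [
    {"gripper": 110, "offset": [0.0015, 0.002, 0.04], "angular": [0, 0, 0]},
    {"gripper": 110, "offset": [0.0015, 0.002, 0.07], "angular": [0, 0, 0]},
    {"gripper": 110, "offset": [0.0015, 0.002, 0.088], "angular": [0, 0, 0]},
    {"gripper": 110, "offset": [0.0015, 0.002, 0.098], "angular": [0, 0, 0]},
    {"gripper": 110, "offset": [0.0015, 0.002, 0.103], "angular": [0, 0, 0]}
  ]
}}

```text
t: 11.8
eef_pos: [0.4284, -0.1778, 0.0847]
tool_rot: [-0.0, 0.998, -0.063, -0.001]
contact_force: [0.8, -0.0, -2.4]
gripper_width: 0.698
grasp_force: 34.4
```

Call:
{"method": "drive_tool", "body": {
  "deltas": [
    {"gripper": 110, "offset": [0, 0, 0.002], "angular": [0, 0, 0]},
    {"gripper": 110, "offset": [0, 0, 0.004], "angular": [0, 0, 0]},
    {"gripper": 110, "offset": [0, 0, 0.005], "angular": [0, 0, 0]},
    {"gripper": 110, "offset": [0, 0, 0.006], "angular": [0, 0, 0]},
    {"gripper": 110, "offset": [0, 0, 0.006], "angular": [0, 0, 0]}
  ]
}}

```text
t: 12.3
eef_pos: [0.4291, -0.1778, 0.0797]
tool_rot: [0.0, 0.998, -0.063, 0.0]
contact_force: [-0.4, 0.3, -1.8]
gripper_width: 0.697
grasp_force: 34.5
```

Still 6 mm to go; lowering slowly until contact.

Call:
{"method": "drive_tool", "body": {
  "deltas": [
    {"gripper": 110, "offset": [0, 0, 0.001], "angular": [0, 0, 0]},
    {"gripper": 110, "offset": [0, 0, 0.002], "angular": [0, 0, 0]},
    {"gripper": 110, "offset": [0, 0, 0.003], "angular": [0, 0, 0]},
    {"gripper": 110, "offset": [0, 0, 0.004], "angular": [0, 0, 0]},
    {"gripper": 110, "offset": [0, 0, 0.005], "angular": [0, 0, 0]}
  ]
}}

```text
t: 12.8
eef_pos: [0.4289, -0.1779, 0.0744]
tool_rot: [0.0, 0.998, -0.063, 0.0]
contact_force: [-0.5, -0.2, -1.5]
gripper_width: 0.7
grasp_force: 34.5
```

Call:
{"method": "drive_tool", "body": {
  "deltas": [
    {"gripper": 110, "offset": [0, 0, 0.0005], "angular": [0, 0, 0]},
    {"gripper": 110, "offset": [0, 0, 0.001], "angular": [0, 0, 0]},
    {"gripper": 110, "offset": [0, 0, 0.001], "angular": [0, 0, 0]}
  ]
}}

```text
t: 13.1
eef_pos: [0.4289, -0.1779, 0.0735]
tool_rot: [0.0, 0.998, -0.063, 0.0]
contact_force: [-0.2, 0.1, -2.7]
gripper_width: 0.696
grasp_force: 34.6
```

Call:
{"method": "drive_tool", "body": {
  "deltas": [
    {"gripper": 110, "offset": [0, 0, 0.0005], "angular": [0, 0, 0]},
    {"gripper": 110, "offset": [0, 0, 0.001], "angular": [0, 0, 0]},
    {"gripper": 110, "offset": [0, 0, 0.001], "angular": [0, 0, 0]},
    {"gripper": 110, "offset": [0, 0, 0.001], "angular": [0, 0, 0]}
  ]
}}

```text
t: 13.5
eef_pos: [0.4289, -0.178, 0.0734]
tool_rot: [-0.0, 0.998, -0.063, 0.0]
contact_force: [-4.6, 3.2, 15.7]
gripper_width: 0.7
grasp_force: 36.7
```

Call:
{"method": "drive_tool", "body": {
  "deltas": [
    {"gripper": 110, "offset": [0, 0, -0.0005], "angular": [0, 0, 0]},
    {"gripper": 74, "offset": [0, 0, -0.0005], "angular": [0, 0, 0]},
    {"gripper": 68, "offset": [0, 0, -0.0005], "angular": [0, 0, 0]},
    {"gripper": 40, "offset": [0, 0, -0.0005], "angular": [0, 0, 0]},
    {"gripper": 35, "offset": [0, 0, -0.0005], "angular": [0, 0, 0]}
  ]
}}

```text
t: 14.0
eef_pos: [0.4289, -0.1779, 0.0729]
tool_rot: [0.0, 0.998, -0.063, 0.0]
contact_force: [-0.3, 0.3, 0.1]
gripper_width: 0.863
grasp_force: 0.0
```

Call:
{"method": "drive_tool", "body": {
  "deltas": [
    {"gripper": 35, "offset": [0, 0, 0], "angular": [0, 0, 0]},
    {"gripper": 35, "offset": [0, 0, -0.02], "angular": [0, 0, 0]},
    {"gripper": 35, "offset": [0, 0, -0.06], "angular": [0, 0, 0]},
    {"gripper": 35, "offset": [0, 0, -0.11], "angular": [0, 0, 0]},
    {"gripper": 0, "offset": [0, 0, -0.15], "angular": [0, 0, 0]}
  ]
}}

```text
t: 14.5
eef_pos: [0.4286, -0.1783, 0.2248]
tool_rot: [0.0, 0.998, -0.064, -0.0]
contact_force: [1.5, 0.4, 0.1]
gripper_width: 0.988
grasp_force: 0.0
```

Call:
{"method": "drive_tool", "body": {
  "deltas": [
    {"gripper": 0, "offset": [0, 0, -0.05], "angular": [0, 0, 0]},
    {"gripper": 0, "offset": [0, 0, -0.1], "angular": [0, 0, 0]},
    {"gripper": 0, "offset": [0, 0, -0.12], "angular": [0, 0, 0]},
    {"gripper": 0, "offset": [0, 0, -0.12], "angular": [0, 0, 0]}
  ]
}}

```text
t: 14.9
eef_pos: [0.4302, -0.1783, 0.3452]
tool_rot: [-0.001, 0.998, -0.063, 0.003]
contact_force: [0.1, 0.7, -0.6]
gripper_width: 1.001
grasp_force: 0.0
```

```bash
python3 - <<'E'
from h import *
p,Rm,o=tool();print(p,alpha(Rm),o["t"],o["q"])
W,m=shot("wrist");cv2.imwrite("pics/w7.png",W)
E
```

```text
[ 0.4302 -0.1783  0.3452] -97.18729200142256 14.9 [-0.924   0.188   1.3642  2.0384 -0.214   1.0694 -1.1564]
```

View pics/w7.png

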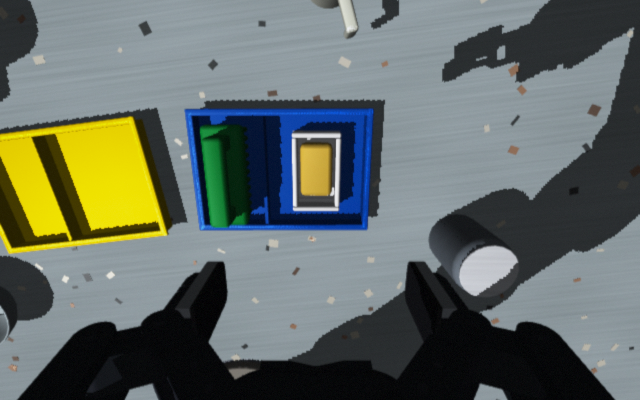

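The laundry kit is well placed: the brush lies in the narrow bay (230,175) and the soap flat in the wide bay (316,170). Next is the dispenser.

```bash
python3 - <<'E'
from h import *
mt=optics.camera_model("top")
c=plane(mt,(310,111),.15);s=plane(mt,(322,124),.142);print(c,s,np.degrees(np.arctan2(*(s-c)[1::-1])),np.linalg.norm((s-c)[:2]))
plan([(.655,.015,.31,-46,.18)])
E
```

```text
[0.6902 0.0103 0.15  ] [ 0.6588 -0.0211  0.142 ] -134.92119020386787 0.0443575379515331
  off [0.0999, -0.1095, 0.0172] ang [-0.001, -0.004, -0.568] ->  [ 0.542 -0.081  0.327]
  off [0.1374, -0.0557, 0.0168] ang [0.0, 0.0, -0.569] ->  [0.655 0.015 0.31 ]
```

Call:
{"method": "drive_tool", "body": {
  "deltas": [
    {"gripper": 0, "offset": [0.1, -0.1095, 0.017], "angular": [0, 0, -0.57]},
    {"gripper": 0, "offset": [0.1, -0.1095, 0.017], "angular": [0, 0, -0.57]},
    {"gripper": 0, "offset": [0.1, -0.1095, 0.017], "angular": [0, 0, -0.57]},
    {"gripper": 0, "offset": [0.1, -0.1095, 0.017], "angular": [0, 0, -0.57]},
    {"gripper": 0, "offset": [0.1, -0.1095, 0.017], "angular": [0, 0, -0.57]}
  ]
}}

```text
t: 15.45
eef_pos: [0.5415, -0.0812, 0.3235]
tool_rot: [0.0, 0.987, 0.161, -0.002]
contact_force: [-0.1, -1.3, -0.4]
gripper_width: 1.0
grasp_force: 0.0
```

Call:
{"method": "drive_tool", "body": {
  "deltas": [
    {"gripper": 0, "offset": [0.15, -0.045, 0.017], "angular": [0, 0, -0.57]},
    {"gripper": 0, "offset": [0.15, -0.045, 0.017], "angular": [0, 0, -0.57]},
    {"gripper": 0, "offset": [0.15, -0.045, 0.017], "angular": [0, 0, -0.57]},
    {"gripper": 0, "offset": [0.15, -0.045, 0.017], "angular": [0, 0, -0.57]},
    {"gripper": 0, "offset": [0.15, -0.045, 0.017], "angular": [0, 0, -0.57]}
  ]
}}

```text
t: 15.95
eef_pos: [0.6698, 0.0081, 0.307]
tool_rot: [-0.0, 0.927, 0.375, -0.001]
contact_force: [-0.5, -0.2, 0.3]
gripper_width: 1.001
grasp_force: 0.0
```

```bash
python3 - <<'E'
from h import *
p,Rm,o=tool();print(p,alpha(Rm),o["t"],o["q"])
W,m=shot("wrist");cv2.imwrite("pics/w8.png",W);np.savez("w8.npz",T=m["cam_to_world"])
for X in((.69,.01,.15),(.69,.01,0),(.659,-.021,.142)):print(proj(m,X))
E
```

```text
[0.6698 0.0081 0.307 ] -45.97631930459357 15.95 [-0.6307  0.5747  0.791   1.6011 -0.4351  1.1534 -0.542 ]
[331.9964 191.504 ]
[326.0599 157.4291]
[331.5062 240.0197]
```

View pics/w8.png

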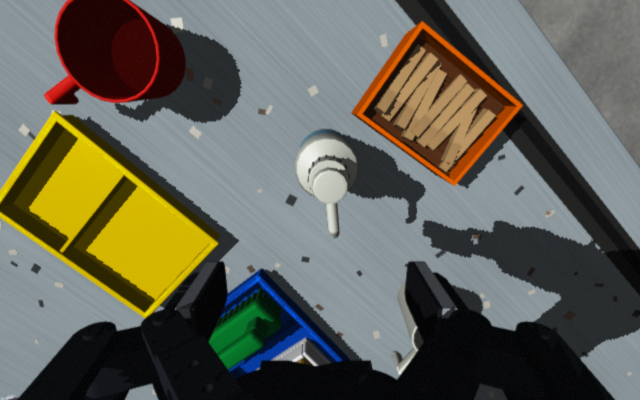

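The dispenser head is at (330,183), the spout tip at (335,234) and the body shoulder at about (326,160).

```bash
python3 - <<'E'
from h import *
p,Rm,o=tool();m=optics.camera_model("wrist");m=dict(m,cam_to_world=np.load("w8.npz")["T"])
ms=optics.camera_model("scene");mt=optics.camera_model("top")
print(tri(m,(330,183),ms,(375.7,200.7)),tri(m,(330,183),mt,(310,111)))
c=plane(m,(330,183),.15);s=plane(m,(335,234),.142);print(c,s,np.degrees(np.arctan2(*(s-c)[1::-1])),np.linalg.norm(s-c))
print(plane(m,(326,160),.076))
plan([(c[0],c[1],.235,-46,.2)])
E
```

```text
(array([0.6919, 0.0148, 0.1519]), np.float64(0.004802360297270088)) (array([0.6927, 0.0119, 0.1391]), np.float64(0.0033139580235743474))
[0.6936 0.0158 0.15  ] [ 0.6648 -0.0192  0.142 ] -129.48728130143306 0.04604284204720116
[0.6959 0.0191 0.076 ]
  off [0.0244, 0.0104, 0.0727] ang [-0.001, 0.003, -0.003] ->  [0.694 0.016 0.235]
```

Call:
{"method": "drive_tool", "body": {
  "deltas": [
    {"gripper": 0, "offset": [0.0244, 0.0104, 0.045], "angular": [0, 0, -0.13]},
    {"gripper": 0, "offset": [0.0244, 0.0104, 0.09], "angular": [0, 0, -0.13]},
    {"gripper": 0, "offset": [0.0244, 0.0104, 0.09], "angular": [0, 0, -0.13]},
    {"gripper": 0, "offset": [0.0244, 0.0104, 0.09], "angular": [0, 0, -0.13]},
    {"gripper": 0, "offset": [0.0244, 0.0104, 0.09], "angular": [0, 0, -0.13]}
  ]
}}

```text
t: 16.5
eef_pos: [0.6953, 0.0159, 0.2222]
tool_rot: [0.001, 0.907, 0.421, 0.002]
contact_force: [-0.7, -0.2, 0.3]
gripper_width: 1.0
grasp_force: 0.0
```

```bash
python3 - <<'E'
from h import *
p,Rm,o=tool();print(p,alpha(Rm))
W,m=shot("wrist");cv2.imwrite("pics/w9.png",W);print("head expected",proj(m,(.6936,.0158,.15)))
h=cv2.cvtColor(W,cv2.COLOR_BGR2GRAY);k=((h>165)*255).astype(np.uint8);k[:, :200]=0;k[:,440:]=0
c=big(k);x,y,w,hh=cv2.boundingRect(c);print(x,y,w,hh)
cols=[(int(r),int(np.where(k[r])[0].min()),int(np.where(k[r])[0].max())) for r in range(y,y+hh,12) if k[r].any()];print(cols)
E
```

```text
[0.6953 0.0159 0.2222] -40.232307704649195
head expected [311.5868 269.388 ]
271 188 73 61
[(188, 305, 315), (200, 277, 339), (212, 272, 333), (224, 271, 290), (236, 274, 331), (248, 280, 295)]
```

Call:
{"method": "drive_tool", "body": {
  "deltas": [
    {"gripper": 0, "offset": [0, 0, 0.03], "angular": [0, 0, 0]},
    {"gripper": 0, "offset": [0, 0, 0.052], "angular": [0, 0, 0]},
    {"gripper": 0, "offset": [0, 0, 0.054], "angular": [0, 0, 0]},
    {"gripper": 0, "offset": [0, 0, 0.054], "angular": [0, 0, 0]}
  ]
}}

```text
t: 16.95
eef_pos: [0.6953, 0.0174, 0.1666]
tool_rot: [0.0, 0.907, 0.422, 0.001]
contact_force: [-0.1, 0.3, 0.7]
gripper_width: 0.999
grasp_force: 0.0
```

Call:
{"method": "drive_tool", "body": {
  "deltas": [
    {"gripper": 80, "offset": [0, 0, 0], "angular": [0, 0, 0]},
    {"gripper": 120, "offset": [0, 0, 0], "angular": [0, 0, 0]},
    {"gripper": 140, "offset": [0, 0, 0], "angular": [0, 0, 0]},
    {"gripper": 190, "offset": [0, 0, 0], "angular": [0, 0, 0]},
    {"gripper": 190, "offset": [0, 0, 0], "angular": [0, 0, 0]}
  ],
  "grip_force": 40
}}

```text
t: 17.45
eef_pos: [0.6951, 0.0179, 0.1659]
tool_rot: [0.0, 0.907, 0.422, 0.001]
contact_force: [-0.9, 1.0, 6.2]
gripper_width: 0.388
grasp_force: 39.3
```

Call:
{"method": "drive_tool", "body": {
  "deltas": [
    {"gripper": 190, "offset": [0, 0, 0], "angular": [0, 0, 0]},
    {"gripper": 190, "offset": [0, 0, 0], "angular": [0, 0, 0]}
  ]
}}

```text
t: 17.65
eef_pos: [0.6951, 0.0179, 0.1659]
tool_rot: [0.0, 0.907, 0.422, 0.0]
contact_force: [-0.8, 0.2, 5.6]
gripper_width: 0.386
grasp_force: 39.3
```

Call:
{"method": "drive_tool", "body": {
  "deltas": [
    {"gripper": 190, "offset": [0, 0, -0.02], "angular": [0, 0, 0]},
    {"gripper": 190, "offset": [0, 0, -0.06], "angular": [0, 0, 0]},
    {"gripper": 190, "offset": [0, 0, -0.1], "angular": [0, 0, 0]},
    {"gripper": 190, "offset": [0, 0, -0.11], "angular": [0, 0, 0]},
    {"gripper": 190, "offset": [0, 0, -0.11], "angular": [0, 0, 0]}
  ]
}}

```text
t: 18.15
eef_pos: [0.6953, 0.0176, 0.2764]
tool_rot: [0.0, 0.907, 0.422, 0.001]
contact_force: [-0.0, -0.9, -2.5]
gripper_width: 0.385
grasp_force: 40.4
```

```bash
python3 - <<'E'
from h import *
p,Rm,o=tool();print(p,alpha(Rm),o["gripper_width"],o["contact_force"])
plan([(.444,.2105,.25,-90,.17)])
E
```

```text
[0.6953 0.0176 0.2764] -40.08988011734448 0.38506956662359504 [-0.0083 -0.8719 -2.5187]
  off [-0.0071, -0.1583, 0.0129] ang [0.002, -0.003, 0.555] ->  [0.57  0.114 0.263]
  off [-0.0733, -0.1404, 0.0132] ang [0.0, 0.0, 0.554] ->  [0.444 0.21  0.25 ]
```

Call:
{"method": "drive_tool", "body": {
  "deltas": [
    {"gripper": 190, "offset": [-0.007, -0.158, 0.013], "angular": [0, 0, 0.555]},
    {"gripper": 190, "offset": [-0.007, -0.158, 0.013], "angular": [0, 0, 0.555]},
    {"gripper": 190, "offset": [-0.007, -0.158, 0.013], "angular": [0, 0, 0.555]},
    {"gripper": 190, "offset": [-0.007, -0.158, 0.013], "angular": [0, 0, 0.555]},
    {"gripper": 190, "offset": [-0.007, -0.158, 0.013], "angular": [0, 0, 0.555]}
  ]
}}

```text
t: 18.65
eef_pos: [0.5668, 0.1166, 0.2596]
tool_rot: [-0.0, 0.976, 0.219, -0.002]
contact_force: [0.9, -0.2, -1.5]
gripper_width: 0.388
grasp_force: 41.1
```

Call:
{"method": "drive_tool", "body": {
  "deltas": [
    {"gripper": 190, "offset": [-0.073, -0.14, 0.013], "angular": [0, 0, 0.555]},
    {"gripper": 190, "offset": [-0.073, -0.14, 0.013], "angular": [0, 0, 0.555]},
    {"gripper": 190, "offset": [-0.073, -0.14, 0.013], "angular": [0, 0, 0.555]},
    {"gripper": 190, "offset": [-0.073, -0.14, 0.013], "angular": [0, 0, 0.555]},
    {"gripper": 190, "offset": [-0.073, -0.14, 0.013], "angular": [0, 0, 0.555]}
  ]
}}

```text
t: 19.15
eef_pos: [0.4434, 0.2112, 0.2482]
tool_rot: [0.001, 1.0, 0.002, -0.0]
contact_force: [-0.2, -0.8, -1.7]
gripper_width: 0.389
grasp_force: 41.2
```

```bash
python3 - <<'E'
from tr import *
p,Rm,o=tool();print(p,alpha(Rm),o["gripper_width"],o["q"])
W,m=shot("wrist");cv2.imwrite("pics/w10.png",W)
print("tray corners expected px",[proj(m,(.444+a,.1455+b,.026)).round(1).tolist() for a,b in((.075,.11),(.075,-.11),(-.075,-.11),(-.075,.11))])
k=mask(W,"yellow");c=big(k);q=cv2.approxPolyDP(cv2.convexHull(c),6,True).reshape(-1,2);print(q.tolist());print(planes(m,q,.026)[:,:2].tolist())
E
```

```text
[0.4434 0.2112 0.2482] -89.75305593141114 0.38877835626925883 [-1.4393  0.428   1.1091  2.0896 -0.4869  0.9132 -1.6221]
tray corners expected px [[266.9, 107.3], [512.2, 108.7], [483.3, 258.5], [273.1, 257.5]]
[[512, 104], [482, 259], [374, 260], [266, 228], [261, 102]]
[[0.5230101658447371, 0.03652054425250248], [0.3683851336762233, 0.0368064568686009], [0.36660892684145874, 0.14981339704489408], [0.4022350271438579, 0.26141086655878953], [0.5234917522900219, 0.2605177450860216]]
```

Call:
{"method": "drive_tool", "body": {
  "deltas": [
    {"gripper": 190, "offset": [0, 0, 0.03], "angular": [0, 0, 0]},
    {"gripper": 190, "offset": [0, 0, 0.055], "angular": [0, 0, 0]},
    {"gripper": 190, "offset": [0, 0, 0.066], "angular": [0, 0, 0]},
    {"gripper": 190, "offset": [0, 0, 0.071], "angular": [0, 0, 0]},
    {"gripper": 190, "offset": [0, 0, 0.074], "angular": [0, 0, 0]}
  ]
}}

```text
t: 19.7
eef_pos: [0.4455, 0.2092, 0.1752]
tool_rot: [0.0, 1.0, -0.001, 0.001]
contact_force: [0.6, -0.7, -1.9]
gripper_width: 0.386
grasp_force: 41.0
```

Call:
{"method": "drive_tool", "body": {
  "deltas": [
    {"gripper": 190, "offset": [0, 0, 0.001], "angular": [0, 0, 0]},
    {"gripper": 190, "offset": [0, 0, 0.002], "angular": [0, 0, 0]},
    {"gripper": 190, "offset": [0, 0, 0.003], "angular": [0, 0, 0]},
    {"gripper": 190, "offset": [0, 0, 0.003], "angular": [0, 0, 0]}
  ]
}}

```text
t: 20.1
eef_pos: [0.4442, 0.2105, 0.1722]
tool_rot: [-0.0, 1.0, -0.0, 0.0]
contact_force: [-1.2, -0.5, -1.6]
gripper_width: 0.385
grasp_force: 41.0
```

Call:
{"method": "drive_tool", "body": {
  "deltas": [
    {"gripper": 190, "offset": [0, 0, 0.001], "angular": [0, 0, 0]},
    {"gripper": 190, "offset": [0, 0, 0.002], "angular": [0, 0, 0]},
    {"gripper": 190, "offset": [0, 0, 0.0025], "angular": [0, 0, 0]},
    {"gripper": 190, "offset": [0, 0, 0.0025], "angular": [0, 0, 0]}
  ]
}}

```text
t: 20.5
eef_pos: [0.4444, 0.2105, 0.1698]
tool_rot: [-0.0, 1.0, -0.0, 0.0]
contact_force: [-1.1, 1.2, 4.2]
gripper_width: 0.386
grasp_force: 41.6
```

Contact. I release it, rise, and move off to look at the red mug.

Call:
{"method": "drive_tool", "body": {
  "deltas": [
    {"gripper": 150, "offset": [0, 0, 0], "angular": [0, 0, 0]},
    {"gripper": 120, "offset": [0, 0, 0], "angular": [0, 0, 0]},
    {"gripper": 0, "offset": [0, 0, 0], "angular": [0, 0, 0]},
    {"gripper": 0, "offset": [0, 0, 0], "angular": [0, 0, 0]},
    {"gripper": 0, "offset": [0, 0, 0], "angular": [0, 0, 0]}
  ]
}}

```text
t: 21.0
eef_pos: [0.4441, 0.2102, 0.1694]
tool_rot: [0.0, 1.0, -0.0, 0.0]
contact_force: [-0.2, -0.1, -0.4]
gripper_width: 0.992
grasp_force: 0.0
```

Call:
{"method": "drive_tool", "body": {
  "deltas": [
    {"gripper": 0, "offset": [0, 0, 0], "angular": [0, 0, 0]},
    {"gripper": 0, "offset": [0, 0, -0.02], "angular": [0, 0, 0]},
    {"gripper": 0, "offset": [0, 0, -0.06], "angular": [0, 0, 0]},
    {"gripper": 0, "offset": [0, 0, -0.1], "angular": [0, 0, 0]},
    {"gripper": 0, "offset": [0, 0, -0.12], "angular": [0, 0, 0]}
  ]
}}

```text
t: 21.5
eef_pos: [0.4452, 0.2102, 0.292]
tool_rot: [-0.001, 1.0, -0.001, 0.001]
contact_force: [-0.5, -0.5, 0.5]
gripper_width: 0.998
grasp_force: 0.0
```

```bash
python3 - <<'E'
from h import *
p,Rm,o=tool();print(p,alpha(Rm),o["gripper_width"],o["q"])
mt=optics.camera_model("top")
c=plane(mt,(231,140.5),.072);s=plane(mt,(223.2,170.5),.062);print(c,s,np.degrees(np.arctan2(*(s-c)[1::-1])),np.linalg.norm((s-c)[:2]))
c=plane(mt,(396,138.7),.084);s=plane(mt,(399,164.5),.08);print(c,s,np.degrees(np.arctan2(*(s-c)[1::-1])),np.linalg.norm((s-c)[:2]))
E
```

```text
[0.4452 0.2102 0.292 ] -90.08043321812342 0.9979553995555551 [-1.5179  0.3653  1.1943  2.0461 -0.4087  0.9927 -1.6884]
[0.6276 0.2237 0.072 ] [0.5467 0.2436 0.062 ] 166.20803609327947 0.08333964655499289
[ 0.6381 -0.2217  0.084 ] [ 0.5686 -0.2304  0.08  ] -172.87510607029853 0.0700987730672844
```

```bash
python3 - <<'E'
from h import *
plan([(.566,.239,.24,-104,.2)])
E
```

```text
off [0.1206, -0.0289, 0.0524] ang [-0.002, -0.003, 0.309] ->  [0.566 0.239 0.24 ]
```

Call:
{"method": "drive_tool", "body": {
  "deltas": [
    {"gripper": 0, "offset": [0.05, -0.015, 0.0], "angular": [0, 0, 0.31]},
    {"gripper": 0, "offset": [0.1, -0.025, 0.02], "angular": [0, 0, 0.31]},
    {"gripper": 0, "offset": [0.12, -0.029, 0.05], "angular": [0, 0, 0.31]},
    {"gripper": 0, "offset": [0.12, -0.029, 0.052], "angular": [0, 0, 0.31]},
    {"gripper": 0, "offset": [0.12, -0.029, 0.052], "angular": [0, 0, 0.31]}
  ]
}}

```text
t: 22.0
eef_pos: [0.5639, 0.2384, 0.2364]
tool_rot: [0.001, 0.993, -0.122, -0.001]
contact_force: [-0.0, -0.8, 0.1]
gripper_width: 1.0
grasp_force: 0.0
```

```bash
python3 - <<'E'
from h import *
p,Rm,o=tool();print(p,alpha(Rm),o["gripper_width"],o["q"])
W,m=shot("wrist");np.savez("w11.npz",T=m["cam_to_world"])
cv2.imwrite("pics/w11.png",W)
for X in((.628,.224,.072),(.5467,.2436,.062)):print(proj(m,X))
E
```

```text
[0.5639 0.2384 0.2364] -104.03705802632463 0.9999052047603343 [-1.1944  0.6634  1.0188  1.8199 -0.6512  1.0405 -1.7335]
[313.8836 122.7965]
[314.8357 224.3296]
```

View pics/w11.png

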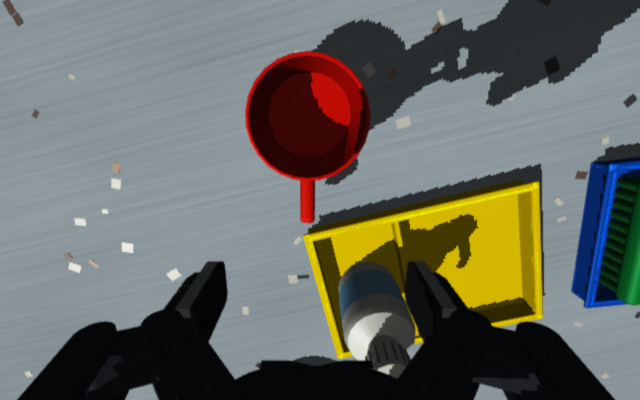

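The dispenser stands in the yellow narrow bay. The red rim is centred at (307,116) with radius 61, and its handle arm runs down column 307.5 to row 222.

```bash
python3 - <<'E'
from h import *
p,Rm,o=tool();m=optics.camera_model("wrist");m1=dict(m,cam_to_world=np.load("w11.npz")["T"]);mt=optics.camera_model("top")
W=cv2.imread("pics/w11.png")
k=mask(W,"red");c=big(k);x,y,w,h=cv2.boundingRect(c);print(x,y,w,h)
k2=cv2.morphologyEx(k,cv2.MORPH_OPEN,np.ones((25,25)));(e,r)=cv2.minEnclosingCircle(big(k2));print(e,r)
print("rim tri",tri(m1,(307,116),mt,(231,140.5)),"tip tri",tri(m1,(307.5,222),mt,(223.2,170.5)))
C=plane(m1,(307,116),.072);Tp=plane(m1,(307.5,222),.066);print(C,Tp,np.linalg.norm((Tp-C)[:2]),np.degrees(np.arctan2(*(Tp-C)[1::-1])))
u=(Tp-C)[:2]/np.linalg.norm((Tp-C)[:2]);g=C[:2]+.064*u;print("pinch",g)
plan([(g[0],g[1],.16,np.degrees(np.arctan2(u[1],u[0]))+90-360,.2)])
E
```

```text
245 51 125 172
(315.21234130859375, 105.67181396484375) 52.007102966308594
rim tri (array([0.6331, 0.2283, 0.048 ]), np.float64(0.0005632101855385764)) tip tri (array([0.5477, 0.2476, 0.0542]), np.float64(0.004914041047099818))
[0.6338 0.2277 0.072 ] [0.5517 0.2486 0.066 ] 0.08470502224016482 165.70730200694263
pinch [0.5718 0.2435]
  off [0.0066, -0.0069, 0.0774] ang [0.001, 0.0, 0.006] ->  [0.572 0.243 0.16 ]
```

Call:
{"method": "drive_tool", "body": {
  "deltas": [
    {"gripper": 0, "offset": [0.0066, -0.0069, 0.04], "angular": [0, 0, 0]},
    {"gripper": 0, "offset": [0.0066, -0.0069, 0.07], "angular": [0, 0, 0]},
    {"gripper": 0, "offset": [0.0066, -0.0069, 0.07], "angular": [0, 0, 0]},
    {"gripper": 0, "offset": [0.0066, -0.0069, 0.07], "angular": [0, 0, 0]}
  ]
}}

```text
t: 22.45
eef_pos: [0.5721, 0.2443, 0.169]
tool_rot: [-0.0, 0.993, -0.122, 0.0]
contact_force: [0.5, -0.5, 1.1]
gripper_width: 1.002
grasp_force: 0.0
```

```bash
python3 - <<'E'
from h import *
m1=dict(optics.camera_model("wrist"),cam_to_world=np.load("w11.npz")["T"])
p,Rm,o=tool();print(p,alpha(Rm))
W,m=shot("wrist")
cv2.imwrite("pics/w12.png",W)
k=mask(W,"red");x,y,w,h=cv2.boundingRect(big(k));print(x,y,w,h)
for r in range(y+h-70,y+h,8):
    q=np.where(k[r])[0];print(r,q.min(),q.max())
yb=y+h-1;q=np.where(k[yb-6])[0];t=(q.min()/2+q.max()/2,yb)
print("tip tri",tri(m1,(307.5,222),m,t));T=plane(m,t,.066);print(T,"tool frame",Rm.T@(T-p))
E
```

```text
[0.5721 0.2443 0.169 ] -103.98920908685203
234 45 172 228
203 269 370
211 283 357
219 308 329
227 309 326
235 309 326
243 309 326
251 309 326
259 309 325
267 309 325
tip tri (array([0.5522, 0.2485, 0.0672]), np.float64(0.00018135719135352953))
[0.5515 0.2488 0.066 ] tool frame [-0.0211  0.0006  0.103 ]
```

Call:
{"method": "drive_tool", "body": {
  "deltas": [
    {"gripper": 0, "offset": [0, 0.0005, 0.035], "angular": [0, 0, 0]},
    {"gripper": 0, "offset": [0, 0.0005, 0.053], "angular": [0, 0, 0]},
    {"gripper": 0, "offset": [0, 0.0005, 0.053], "angular": [0, 0, 0]},
    {"gripper": 80, "offset": [0, 0.0005, 0.053], "angular": [0, 0, 0]},
    {"gripper": 150, "offset": [0, 0.0005, 0.053], "angular": [0, 0, 0]}
  ]
}}

```text
t: 23.0
eef_pos: [0.573, 0.2439, 0.1159]
tool_rot: [-0.0, 0.993, -0.122, 0.001]
contact_force: [0.5, -0.5, 0.3]
gripper_width: 0.687
grasp_force: 0.0
```

Call:
{"method": "drive_tool", "body": {
  "deltas": [
    {"gripper": 200, "offset": [0, 0, 0], "angular": [0, 0, 0]},
    {"gripper": 255, "offset": [0, 0, 0], "angular": [0, 0, 0]},
    {"gripper": 255, "offset": [0, 0, 0], "angular": [0, 0, 0]},
    {"gripper": 255, "offset": [0, 0, 0], "angular": [0, 0, 0]},
    {"gripper": 255, "offset": [0, 0, 0], "angular": [0, 0, 0]}
  ],
  "grip_force": 60
}}

```text
t: 23.5
eef_pos: [0.5724, 0.2438, 0.1149]
tool_rot: [-0.0, 0.993, -0.122, 0.0]
contact_force: [-0.8, -0.3, 4.2]
gripper_width: 0.129
grasp_force: 60.8
```

Call:
{"method": "drive_tool", "body": {
  "deltas": [
    {"gripper": 255, "offset": [0, 0, 0], "angular": [0, 0, 0]},
    {"gripper": 255, "offset": [0, 0, 0], "angular": [0, 0, 0]},
    {"gripper": 255, "offset": [0, 0, -0.01], "angular": [0, 0, 0]},
    {"gripper": 255, "offset": [0, 0, -0.04], "angular": [0, 0, 0]},
    {"gripper": 255, "offset": [0, 0, -0.07], "angular": [0, 0, 0]}
  ]
}}

```text
t: 24.0
eef_pos: [0.5713, 0.2436, 0.1847]
tool_rot: [0.001, 0.993, -0.122, -0.001]
contact_force: [0.8, 0.6, -0.7]
gripper_width: 0.128
grasp_force: 60.1
```

```bash
python3 - <<'E'
from h import *
p,Rm,o=tool();print(p,alpha(Rm))
plan([(.572,.20,.29,-104,.2),(.450,.039,.24,0,.2)])
E
```

```text
[0.5713 0.2436 0.1847] -103.99857505995642
  off [0.011, 0.0423, -0.1052] ang [0.002, 0.002, 0.0] ->  [0.572 0.2   0.29 ]
  off [-0.0265, 0.0619, 0.0167] ang [0.0, 0.0, -0.77] ->  [0.531 0.146 0.273]
  off [-0.057, 0.0359, 0.0167] ang [0.0, 0.0, -0.771] ->  [0.491 0.093 0.257]
  off [-0.0672, -0.0029, 0.0167] ang [0.0, 0.0, -0.77] ->  [0.45  0.039 0.24 ]
```

Call:
{"method": "drive_tool", "body": {
  "deltas": [
    {"gripper": 255, "offset": [0.011, 0.042, -0.105], "angular": [0, 0, 0]},
    {"gripper": 255, "offset": [0.011, 0.042, -0.105], "angular": [0, 0, 0]},
    {"gripper": 255, "offset": [0.011, 0.042, -0.105], "angular": [0, 0, 0]},
    {"gripper": 255, "offset": [0.011, 0.042, -0.105], "angular": [0, 0, 0]}
  ]
}}

```text
t: 24.4
eef_pos: [0.5734, 0.1993, 0.2917]
tool_rot: [-0.001, 0.992, -0.123, 0.001]
contact_force: [-0.6, -0.3, -2.3]
gripper_width: 0.13
grasp_force: 60.2
```

Call:
{"method": "drive_tool", "body": {
  "deltas": [
    {"gripper": 255, "offset": [-0.0265, 0.062, 0.0167], "angular": [0, 0, -0.77]},
    {"gripper": 255, "offset": [-0.0265, 0.062, 0.0167], "angular": [0, 0, -0.77]},
    {"gripper": 255, "offset": [-0.0265, 0.062, 0.0167], "angular": [0, 0, -0.77]},
    {"gripper": 255, "offset": [-0.0265, 0.062, 0.0167], "angular": [0, 0, -0.77]},
    {"gripper": 255, "offset": [-0.0265, 0.062, 0.0167], "angular": [0, 0, -0.77]}
  ]
}}

```text
t: 24.9
eef_pos: [0.5307, 0.1476, 0.2712]
tool_rot: [-0.0, 0.984, 0.181, -0.001]
contact_force: [-0.0, 0.0, -1.5]
gripper_width: 0.128
grasp_force: 60.1
```

Call:
{"method": "drive_tool", "body": {
  "deltas": [
    {"gripper": 255, "offset": [-0.057, 0.036, 0.0167], "angular": [0, 0, -0.77]},
    {"gripper": 255, "offset": [-0.057, 0.036, 0.0167], "angular": [0, 0, -0.77]},
    {"gripper": 255, "offset": [-0.057, 0.036, 0.0167], "angular": [0, 0, -0.77]},
    {"gripper": 255, "offset": [-0.057, 0.036, 0.0167], "angular": [0, 0, -0.77]},
    {"gripper": 255, "offset": [-0.057, 0.036, 0.0167], "angular": [0, 0, -0.77]}
  ]
}}

```text
t: 25.4
eef_pos: [0.4907, 0.0934, 0.2551]
tool_rot: [-0.0, 0.886, 0.464, -0.001]
contact_force: [0.5, 0.2, -1.1]
gripper_width: 0.124
grasp_force: 60.1
```

Call:
{"method": "drive_tool", "body": {
  "deltas": [
    {"gripper": 255, "offset": [-0.067, -0.003, 0.0167], "angular": [0, 0, -0.77]},
    {"gripper": 255, "offset": [-0.067, -0.003, 0.0167], "angular": [0, 0, -0.77]},
    {"gripper": 255, "offset": [-0.067, -0.003, 0.0167], "angular": [0, 0, -0.77]},
    {"gripper": 255, "offset": [-0.067, -0.003, 0.0167], "angular": [0, 0, -0.77]},
    {"gripper": 255, "offset": [-0.067, -0.003, 0.0167], "angular": [0, 0, -0.77]}
  ]
}}

```text
t: 25.9
eef_pos: [0.4504, 0.0397, 0.2388]
tool_rot: [-0.0, 0.709, 0.706, -0.001]
contact_force: [-0.2, 0.4, -0.9]
gripper_width: 0.126
grasp_force: 60.1
```

```bash
python3 - <<'E'
from h import *
p,Rm,o=tool();print(p,alpha(Rm),o["gripper_width"],o["q"],o["t"])
plan([(.450,.039,.15,0,.2)])
W,m=shot("wrist");cv2.imwrite("pics/w13.png",W)
C=p+Rm@[.064,0,.043];print("rim centre expected px",proj(m,C))
k=mask(W,"red");print(cv2.boundingRect(big(k)))
E
```

```text
[0.4504 0.0397 0.2388] -0.25520582253165913 0.12598334339991124 [-0.8403  0.2282  0.7105  2.1693 -0.2049  0.8099 -0.0047] 25.9
  off [-0.0007, -0.0003, 0.0888] ang [-0.001, 0.0, -0.006] ->  [0.45  0.039 0.15 ]
rim centre expected px [312.7128 148.3975]
(191, 15, 252, 317)
```

Call:
{"method": "drive_tool", "body": {
  "deltas": [
    {"gripper": 255, "offset": [0, 0, 0.04], "angular": [0, 0, 0]},
    {"gripper": 255, "offset": [0, 0, 0.075], "angular": [0, 0, 0]},
    {"gripper": 255, "offset": [0, 0, 0.1], "angular": [0, 0, 0]},
    {"gripper": 255, "offset": [0, 0, 0.112], "angular": [0, 0, 0]},
    {"gripper": 255, "offset": [0, 0, 0.115], "angular": [0, 0, 0]}
  ]
}}

```text
t: 26.45
eef_pos: [0.4503, 0.0394, 0.1232]
tool_rot: [-0.0, 0.709, 0.706, -0.001]
contact_force: [0.5, 0.4, -1.1]
gripper_width: 0.128
grasp_force: 60.1
```

Call:
{"method": "drive_tool", "body": {
  "deltas": [
    {"gripper": 255, "offset": [0, 0, 0.002], "angular": [0, 0, 0]},
    {"gripper": 255, "offset": [0, 0, 0.004], "angular": [0, 0, 0]},
    {"gripper": 255, "offset": [0, 0, 0.004], "angular": [0, 0, 0]},
    {"gripper": 255, "offset": [0, 0, 0.004], "angular": [0, 0, 0]}
  ]
}}

```text
t: 26.85
eef_pos: [0.4511, 0.0397, 0.121]
tool_rot: [0.0, 0.707, 0.707, 0.001]
contact_force: [-0.0, -0.4, -1.1]
gripper_width: 0.126
grasp_force: 60.1
```

Call:
{"method": "drive_tool", "body": {
  "deltas": [
    {"gripper": 255, "offset": [0, 0, 0.001], "angular": [0, 0, 0]},
    {"gripper": 255, "offset": [0, 0, 0.002], "angular": [0, 0, 0]},
    {"gripper": 255, "offset": [0, 0, 0.002], "angular": [0, 0, 0]}
  ]
}}

```text
t: 27.15
eef_pos: [0.451, 0.0394, 0.1188]
tool_rot: [0.0, 0.707, 0.707, 0.0]
contact_force: [-0.9, -0.0, 6.2]
gripper_width: 0.128
grasp_force: 61.0
```

Call:
{"method": "drive_tool", "body": {
  "deltas": [
    {"gripper": 220, "offset": [0, 0, 0], "angular": [0, 0, 0]},
    {"gripper": 180, "offset": [0, 0, 0], "angular": [0, 0, 0]},
    {"gripper": 100, "offset": [0, 0, 0], "angular": [0, 0, 0]},
    {"gripper": 0, "offset": [0, 0, 0], "angular": [0, 0, 0]},
    {"gripper": 0, "offset": [0, 0, 0], "angular": [0, 0, 0]}
  ]
}}

```text
t: 27.65
eef_pos: [0.4506, 0.0395, 0.1183]
tool_rot: [0.0, 0.707, 0.707, -0.0]
contact_force: [-0.5, -0.4, -1.0]
gripper_width: 0.795
grasp_force: 0.0
```

Call:
{"method": "drive_tool", "body": {
  "deltas": [
    {"gripper": 0, "offset": [0, 0, -0.02], "angular": [0, 0, 0]},
    {"gripper": 0, "offset": [0, 0, -0.05], "angular": [0, 0, 0]},
    {"gripper": 0, "offset": [0, 0, -0.1], "angular": [0, 0, 0]},
    {"gripper": 0, "offset": [0, 0, -0.13], "angular": [0, 0, 0]},
    {"gripper": 0, "offset": [0, 0, -0.14], "angular": [0, 0, 0]}
  ]
}}

```text
t: 28.15
eef_pos: [0.452, 0.0396, 0.261]
tool_rot: [0.001, 0.707, 0.707, 0.002]
contact_force: [0.3, 0.8, -0.4]
gripper_width: 0.997
grasp_force: 0.0
```

```bash
python3 - <<'E'
from h import *
p,Rm,o=tool();print(p,alpha(Rm),o["q"],o["t"])
W,m=shot("wrist");cv2.imwrite("pics/w14.png",W);np.savez("w14.npz",T=m["cam_to_world"])
k=mask(W,"red");c=big(k);print(cv2.boundingRect(c))
for X in((.450,.103,.076),(.45,.019,.07)):print(proj(m,X))
plan([(.58,-.225,.25,-83,.2)])
E
```

```text
[0.452  0.0396 0.261 ] -0.03999993871475998 [-0.8921  0.1902  0.7613  2.149  -0.1755  0.8569 -0.0256] 28.15
(258, 67, 113, 155)
[310.6545 124.3317]
[311.1471 220.4587]
  off [-0.0882, 0.0427, 0.0036] ang [0.005, -0.004, 0.615] ->  [ 0.495 -0.048  0.257]
  off [-0.0583, 0.0788, 0.0036] ang [0.0, 0.0, 0.614] ->  [ 0.537 -0.137  0.254]
  off [-0.0151, 0.0969, 0.0036] ang [-0.001, 0.0, 0.615] ->  [ 0.58  -0.225  0.25 ]
```

View pics/w14.png

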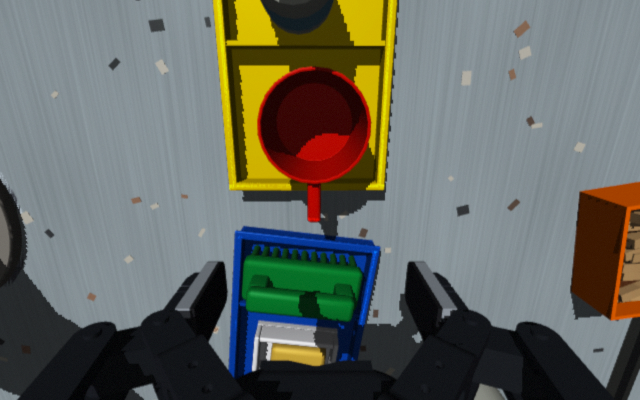

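The red mug stands in the wide bay, its rim centred at (314.5,125) and its handle pointing straight to -y (col 314). Now the white mug.

Call:
{"method": "drive_tool", "body": {
  "deltas": [
    {"gripper": 0, "offset": [-0.088, 0.043, 0.003], "angular": [0, 0, 0.615]},
    {"gripper": 0, "offset": [-0.088, 0.043, 0.003], "angular": [0, 0, 0.615]},
    {"gripper": 0, "offset": [-0.088, 0.043, 0.003], "angular": [0, 0, 0.615]},
    {"gripper": 0, "offset": [-0.088, 0.043, 0.003], "angular": [0, 0, 0.615]}
  ]
}}

```text
t: 28.6
eef_pos: [0.493, -0.05, 0.2538]
tool_rot: [0.0, 0.857, 0.515, -0.002]
contact_force: [0.0, 0.5, -0.4]
gripper_width: 1.001
grasp_force: 0.0
```

Call:
{"method": "drive_tool", "body": {
  "deltas": [
    {"gripper": 0, "offset": [-0.058, 0.079, 0.003], "angular": [0, 0, 0.615]},
    {"gripper": 0, "offset": [-0.058, 0.079, 0.003], "angular": [0, 0, 0.615]},
    {"gripper": 0, "offset": [-0.058, 0.079, 0.003], "angular": [0, 0, 0.615]},
    {"gripper": 0, "offset": [-0.058, 0.079, 0.003], "angular": [0, 0, 0.615]}
  ]
}}

```text
t: 29.0
eef_pos: [0.5361, -0.1367, 0.2508]
tool_rot: [-0.0, 0.955, 0.297, -0.001]
contact_force: [-0.1, 0.5, -0.2]
gripper_width: 0.999
grasp_force: 0.0
```

Call:
{"method": "drive_tool", "body": {
  "deltas": [
    {"gripper": 0, "offset": [-0.015, 0.097, 0.003], "angular": [0, 0, 0.615]},
    {"gripper": 0, "offset": [-0.015, 0.097, 0.003], "angular": [0, 0, 0.615]},
    {"gripper": 0, "offset": [-0.015, 0.097, 0.003], "angular": [0, 0, 0.615]},
    {"gripper": 0, "offset": [-0.015, 0.097, 0.003], "angular": [0, 0, 0.615]},
    {"gripper": 0, "offset": [-0.015, 0.097, 0.003], "angular": [0, 0, 0.615]}
  ]
}}

```text
t: 29.5
eef_pos: [0.5793, -0.2223, 0.2482]
tool_rot: [-0.001, 0.998, 0.064, -0.001]
contact_force: [0.0, 0.6, -0.7]
gripper_width: 0.998
grasp_force: 0.0
```

```bash
python3 - <<'E'
from h import *
p,Rm,o=tool();print(p,alpha(Rm),o["q"],o["t"])
W,m=shot("wrist");cv2.imwrite("pics/w15.png",W);np.savez("w15.npz",T=m["cam_to_world"])
m14=dict(m,cam_to_world=np.load("w14.npz")["T"]);mt=optics.camera_model("top")
print("red rim",plane(m14,(314.5,125),.076),plane(m14,(314,220),.07))
for r in (54.5,57):print("L/R rim",plane(m14,(314.5-r,125),.076),plane(m14,(314.5+r,125),.076))
g=cv2.cvtColor(W,cv2.COLOR_BGR2GRAY);print([proj(m,X).round(1) for X in((.638,-.222,.084),(.5686,-.23,.08))])
cv2.imwrite("pics/w15c.png",cv2.resize(W[40:260,210:430],(660,600*220//220),interpolation=cv2.INTER_CUBIC)[:600])
E
```

```text
[ 0.5793 -0.2223  0.2482] -82.62238993610895 [-0.4188  0.6573  1.0161  1.7898 -0.6361  1.0658 -0.6094] 29.5
red rim [0.4531 0.1025 0.076 ] [0.4526 0.0194 0.07  ]
L/R rim [0.4098 0.1025 0.076 ] [0.4964 0.1025 0.076 ]
L/R rim [0.4078 0.1025 0.076 ] [0.4984 0.1025 0.076 ]
[array([326.5, 133.5]), array([324.1, 220.2])]
```

View pics/w15c.png

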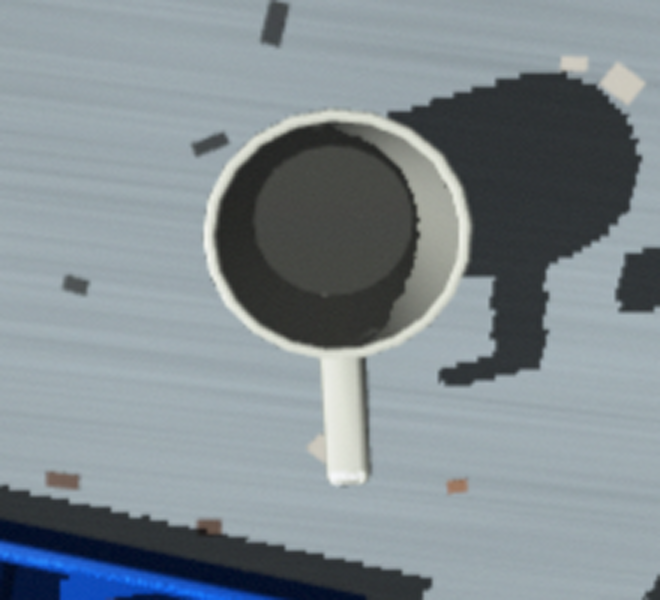

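The white rim is centred at (322.7,125.4) and its handle tip is at (325.7,217.5).

```bash
python3 - <<'E'
from h import *
p,Rm,o=tool();m=optics.camera_model("wrist");m=dict(m,cam_to_world=np.load("w15.npz")["T"]);mt=optics.camera_model("top");ms=optics.camera_model("scene")
C=plane(m,(322.7,125.4),.084);T=plane(m,(325.7,217.5),.083);d=(T-C)[:2];u=d/np.linalg.norm(d);th=np.degrees(np.arctan2(u[1],u[0]))
print(C,T,np.linalg.norm(d),th,"rim diam",plane(m,(366.7,125.4),.084)-plane(m,(278.7,125.4),.084))
print(tri(m,(322.7,125.4),mt,(396,138.7)),tri(m,(325.7,217.5),mt,(399,164.5)))
g=C[:2]+.058*u;print(g,p)
plan([(g[0],g[1],.18,th+90,.2)])
E
```

```text
[ 0.6433 -0.2185  0.084 ] [ 0.5722 -0.2307  0.083 ] 0.07219737277123299 -170.2221546157345 rim diam [ 0.0083 -0.0636  0.    ]
(array([ 0.6416, -0.221 ,  0.074 ]), np.float64(0.005075242085192942)) (array([ 0.5694, -0.2312,  0.0755]), np.float64(0.00015587277062118632))
[ 0.5862 -0.2283] [ 0.5794 -0.2222  0.2485]
  off [0.0061, 0.007, 0.0685] ang [-0.002, 0.001, -0.053] ->  [ 0.586 -0.228  0.18 ]
```

Call:
{"method": "drive_tool", "body": {
  "deltas": [
    {"gripper": 0, "offset": [0.006, 0.007, 0.035], "angular": [0, 0, -0.053]},
    {"gripper": 0, "offset": [0.006, 0.007, 0.06], "angular": [0, 0, -0.053]},
    {"gripper": 0, "offset": [0.006, 0.007, 0.06], "angular": [0, 0, -0.053]},
    {"gripper": 0, "offset": [0.006, 0.007, 0.06], "angular": [0, 0, -0.053]},
    {"gripper": 0, "offset": [0.006, 0.007, 0.06], "angular": [0, 0, -0.053]}
  ]
}}

```text
t: 30.05
eef_pos: [0.5868, -0.2309, 0.191]
tool_rot: [0.0, 0.997, 0.082, 0.001]
contact_force: [-1.2, 0.8, 0.4]
gripper_width: 1.003
grasp_force: 0.0
```

```bash
python3 - <<'E'
from h import *
m15=dict(optics.camera_model("wrist"),cam_to_world=np.load("w15.npz")["T"])
p,Rm,o=tool();print(p,alpha(Rm))
W,m=shot("wrist");cv2.imwrite("pics/w16.png",W)
h=cv2.cvtColor(W,cv2.COLOR_BGR2HSV);k=cv2.inRange(h,(0,0,165),(180,45,255));k[:,:240]=0;k[:,400:]=0
c=big(k);x,y,w,hh=cv2.boundingRect(c);print(x,y,w,hh)
k=cv2.drawContours(np.zeros_like(k),[c],-1,255,-1)
for r in range(y+hh-56,y+hh,8):
    q=np.where(k[r])[0];print(r,q.min(),q.max())
yb=y+hh-1;q=np.where(k[yb-8])[0];t=((q.min()+q.max())/2,yb)
print("tip tri",tri(m15,(325.7,217.5),m,t));T=plane(m,t,.083);print(T,"tool frame",Rm.T@(T-p))
E
```

```text
[ 0.5868 -0.2309  0.191 ] -80.56392959324103
240 0 160 365
309 340 399
317 336 399
325 334 396
333 330 389
341 326 382
349 324 375
357 320 368
tip tri (array([ 0.6247, -0.2245,  0.2197]), np.float64(0.010003167820445547))
[ 0.4931 -0.2679  0.083 ] tool frame [-0.0987  0.0211  0.1078]
```

```bash
python3 - <<'E'
from h import *
m=optics.camera_model("wrist");m15=dict(m,cam_to_world=np.load("w15.npz")["T"])
p,Rm,o=tool();print(p,alpha(Rm))
for n,mm in(("w15",m15),("w16",m)):
    W=cv2.imread(f"pics/{n}.png").astype(int)
    k=(((W[:,:,2]-W[:,:,0])>=0)&(W[:,:,2]>110)).astype(np.uint8)*255;k=cv2.morphologyEx(k,cv2.MORPH_OPEN,np.ones((3,3)))
    e=proj(mm,(.5722,-.2307,.083)).astype(int);x0,y0=e[0]-40,e[1]-160
    s=np.zeros_like(k);s[y0:e[1]+25,e[0]-90:e[0]+90]=k[y0:e[1]+25,e[0]-90:e[0]+90]
    c=big(s);x,y,w,hh=cv2.boundingRect(c);s=cv2.drawContours(np.zeros_like(k),[c],-1,255,-1);print(n,e,x,y,w,hh)
    for r in range(y+hh-40,y+hh,9):
        q=np.where(s[r])[0];print(r,q.min(),q.max())
    yb=y+hh-1;q=np.where(s[yb-8])[0];t=((q.min()+q.max())/2,yb);T=plane(mm,t,.083);print(t,T,"tool",Rm.T@(T-p))
    if n=="w15":t0=t
print(tri(m15,t0,m,t))
E
```

```text
[ 0.5868 -0.2311  0.191 ] -80.58825106875561
w15 [325 217] 278 80 89 136
176 317 329
185 318 330
194 318 331
203 313 331
212 319 332
(np.float64(323.0), 215) [ 0.574  -0.2283  0.083 ] tool [-0.0124 -0.005   0.108 ]
w16 [311 259] 327 99 41 89
148 345 367
157 343 366
166 339 362
175 337 358
184 343 351
(np.float64(346.0), 187) [ 0.6224 -0.2432  0.083 ] tool [0.0329 0.0177 0.1081]
(array([ 0.7047, -0.1988,  0.4315]), np.float64(0.0124906435334553))
```

```bash
python3 - <<'E'
from h import *
W=cv2.imread("pics/w16.png").astype(int)
for r in(225,240,250):print(r,[(c,W[r,c].tolist()) for c in range(285,345,4)])
print([(r,W[r,312].tolist()) for r in range(240,276,3)])
E
```

```text
225 [(285, [181, 176, 162]), (289, [184, 179, 166]), (293, [184, 178, 166]), (297, [182, 176, 162]), (301, [176, 170, 158]), (305, [66, 69, 68]), (309, [68, 72, 72]), (313, [70, 74, 73]), (317, [67, 70, 68]), (321, [108, 108, 101]), (325, [181, 176, 164]), (329, [181, 175, 164]), (333, [180, 175, 163]), (337, [180, 173, 161]), (341, [184, 179, 166])]
240 [(285, [187, 180, 168]), (289, [186, 180, 167]), (293, [185, 179, 167]), (297, [183, 177, 165]), (301, [183, 177, 165]), (305, [232, 238, 237]), (309, [224, 231, 229]), (313, [210, 220, 218]), (317, [188, 199, 195]), (321, [93, 94, 89]), (325, [177, 172, 160]), (329, [180, 173, 162]), (333, [180, 174, 162]), (337, [180, 173, 162]), (341, [183, 175, 163])]
250 [(285, [186, 181, 168]), (289, [185, 179, 167]), (293, [185, 178, 166]), (297, [185, 180, 167]), (301, [186, 180, 167]), (305, [232, 238, 237]), (309, [223, 230, 228]), (313, [216, 226, 223]), (317, [197, 209, 205]), (321, [100, 103, 98]), (325, [183, 177, 165]), (329, [182, 176, 164]), (333, [180, 173, 162]), (337, [180, 174, 161]), (341, [178, 173, 159])]
[(240, [214, 224, 222]), (243, [218, 227, 226]), (246, [217, 226, 223]), (249, [216, 227, 223]), (252, [218, 227, 225]), (255, [244, 244, 242]), (258, [184, 191, 185]), (261, [180, 174, 163]), (264, [182, 176, 163]), (267, [178, 172, 160]), (270, [180, 174, 162]), (273, [178, 172, 160])]
```

```bash
python3 - <<'E'
from h import *
m=optics.camera_model("wrist");m15=dict(m,cam_to_world=np.load("w15.npz")["T"])
p,Rm,o=tool()
print(tri(m15,(325.7,217.5),m,(311.5,258.5)))
for r in(225,258.5):
    T=plane(m,(311.5,r),.083);print(T,"tool",Rm.T@(T-p))
E
```

```text
(array([ 0.571 , -0.231 ,  0.0797]), np.float64(1.4267743176701752e-05))
[ 0.5953 -0.2271  0.083 ] tool [ 0.0088 -0.0027  0.1081]
[ 0.5727 -0.2307  0.083 ] tool [-0.0141 -0.0028  0.108 ]
```

Call:
{"method": "drive_tool", "body": {
  "deltas": [
    {"gripper": 0, "offset": [0, -0.0027, 0.03], "angular": [0, 0, 0]},
    {"gripper": 0, "offset": [0, -0.0027, 0.054], "angular": [0, 0, 0]},
    {"gripper": 0, "offset": [0, -0.0027, 0.054], "angular": [0, 0, 0]},
    {"gripper": 80, "offset": [0, -0.0027, 0.054], "angular": [0, 0, 0]},
    {"gripper": 150, "offset": [0, -0.0027, 0.054], "angular": [0, 0, 0]}
  ]
}}

```text
t: 30.6
eef_pos: [0.5866, -0.2293, 0.1373]
tool_rot: [0.001, 0.997, 0.081, 0.001]
contact_force: [0.1, -0.5, 0.5]
gripper_width: 0.69
grasp_force: 0.0
```

Call:
{"method": "drive_tool", "body": {
  "deltas": [
    {"gripper": 200, "offset": [0, 0, 0], "angular": [0, 0, 0]},
    {"gripper": 255, "offset": [0, 0, 0], "angular": [0, 0, 0]},
    {"gripper": 255, "offset": [0, 0, 0], "angular": [0, 0, 0]},
    {"gripper": 255, "offset": [0, 0, 0], "angular": [0, 0, 0]},
    {"gripper": 255, "offset": [0, 0, 0], "angular": [0, 0, 0]}
  ],
  "grip_force": 60
}}

```text
t: 31.1
eef_pos: [0.586, -0.2287, 0.136]
tool_rot: [0.0, 0.997, 0.081, 0.0]
contact_force: [-1.6, 0.9, 5.3]
gripper_width: 0.125
grasp_force: 60.3
```

Call:
{"method": "drive_tool", "body": {
  "deltas": [
    {"gripper": 255, "offset": [0, 0, 0], "angular": [0, 0, 0]},
    {"gripper": 255, "offset": [0, 0, 0], "angular": [0, 0, 0]},
    {"gripper": 255, "offset": [0, 0, -0.01], "angular": [0, 0, 0]},
    {"gripper": 255, "offset": [0, 0, -0.04], "angular": [0, 0, 0]},
    {"gripper": 255, "offset": [0, 0, -0.08], "angular": [0, 0, 0]}
  ]
}}

```text
t: 31.6
eef_pos: [0.5847, -0.2279, 0.2149]
tool_rot: [-0.001, 0.997, 0.081, -0.002]
contact_force: [0.7, 0.7, -0.6]
gripper_width: 0.128
grasp_force: 59.5
```

Call:
{"method": "drive_tool", "body": {
  "deltas": [
    {"gripper": 255, "offset": [0, 0, -0.04], "angular": [0, 0, 0]},
    {"gripper": 255, "offset": [0, 0, -0.08], "angular": [0, 0, 0]},
    {"gripper": 255, "offset": [0, 0, -0.08], "angular": [0, 0, 0]},
    {"gripper": 255, "offset": [0, 0, -0.08], "angular": [0, 0, 0]}
  ]
}}

```text
t: 32.0
eef_pos: [0.5858, -0.2286, 0.2963]
tool_rot: [0.0, 0.997, 0.081, 0.001]
contact_force: [-0.1, 1.3, -1.2]
gripper_width: 0.122
grasp_force: 59.6
```

```bash
python3 - <<'E'
from h import *
p,Rm,o=tool();print(p,alpha(Rm),o["q"],o["t"],o["gripper_width"])
# white mug: axis at tool +x .058; end handle dir 0 -> alpha 90+ (handle -170.2 at alpha -80.5)
a=alpha(Rm)+170.2
print(a);plan([(.560,-.05,.30,a-85,.2),(.453+.058,.1025,.29,a,.2)])
E
```

```text
[ 0.5858 -0.2286  0.2963] -80.66628003625956 [-0.4283  0.6159  1.0495  1.7272 -0.5831  1.1456 -0.6138] 32.0 0.1222090819222599
89.53371996374042
  off [0.0012, -0.0601, -0.0013] ang [0.001, -0.002, -0.631] ->  [ 0.577 -0.169  0.298]
  off [0.0296, -0.0524, -0.0012] ang [0.0, 0.0, -0.631] ->  [ 0.569 -0.109  0.299]
  off [0.0509, -0.032, -0.0013] ang [0.0, 0.0, -0.631] ->  [ 0.56 -0.05  0.3 ]
  off [0.052, -0.0123, 0.0033] ang [0.0, 0.0, -0.63] ->  [0.544 0.001 0.297]
  off [0.0515, 0.0139, 0.0034] ang [0.0, 0.0, -0.629] ->  [0.527 0.052 0.293]
  off [0.0388, 0.0367, 0.0033] ang [0.0, 0.0, -0.63] ->  [0.511 0.103 0.29 ]
```

Call:
{"method": "drive_tool", "body": {
  "deltas": [
    {"gripper": 255, "offset": [0.001, -0.06, -0.001], "angular": [0, 0, -0.63]},
    {"gripper": 255, "offset": [0.001, -0.06, -0.001], "angular": [0, 0, -0.63]},
    {"gripper": 255, "offset": [0.001, -0.06, -0.001], "angular": [0, 0, -0.63]},
    {"gripper": 255, "offset": [0.001, -0.06, -0.001], "angular": [0, 0, -0.63]}
  ]
}}

```text
t: 32.4
eef_pos: [0.5763, -0.1677, 0.2949]
tool_rot: [-0.001, 0.945, 0.326, -0.001]
contact_force: [-0.4, 0.2, -0.3]
gripper_width: 0.126
grasp_force: 59.5
```

Call:
{"method": "drive_tool", "body": {
  "deltas": [
    {"gripper": 255, "offset": [0.03, -0.052, -0.001], "angular": [0, 0, -0.63]},
    {"gripper": 255, "offset": [0.03, -0.052, -0.001], "angular": [0, 0, -0.63]},
    {"gripper": 255, "offset": [0.03, -0.052, -0.001], "angular": [0, 0, -0.63]},
    {"gripper": 255, "offset": [0.03, -0.052, -0.001], "angular": [0, 0, -0.63]}
  ]
}}

```text
t: 32.8
eef_pos: [0.5681, -0.1083, 0.2959]
tool_rot: [-0.001, 0.837, 0.548, -0.001]
contact_force: [0.0, -0.8, -0.4]
gripper_width: 0.121
grasp_force: 59.5
```

Call:
{"method": "drive_tool", "body": {
  "deltas": [
    {"gripper": 255, "offset": [0.051, -0.032, -0.001], "angular": [0, 0, -0.63]},
    {"gripper": 255, "offset": [0.051, -0.032, -0.001], "angular": [0, 0, -0.63]},
    {"gripper": 255, "offset": [0.051, -0.032, -0.001], "angular": [0, 0, -0.63]},
    {"gripper": 255, "offset": [0.051, -0.032, -0.001], "angular": [0, 0, -0.63]}
  ]
}}

```text
t: 33.2
eef_pos: [0.5595, -0.0489, 0.2969]
tool_rot: [-0.001, 0.677, 0.736, -0.001]
contact_force: [-0.3, -1.0, 0.0]
gripper_width: 0.126
grasp_force: 59.5
```

Call:
{"method": "drive_tool", "body": {
  "deltas": [
    {"gripper": 255, "offset": [0.052, -0.012, 0.003], "angular": [0, 0, -0.63]},
    {"gripper": 255, "offset": [0.052, -0.012, 0.003], "angular": [0, 0, -0.63]},
    {"gripper": 255, "offset": [0.052, -0.012, 0.003], "angular": [0, 0, -0.63]},
    {"gripper": 255, "offset": [0.052, -0.012, 0.003], "angular": [0, 0, -0.63]}
  ]
}}

```text
t: 33.6
eef_pos: [0.5434, 0.0016, 0.2939]
tool_rot: [-0.001, 0.477, 0.879, -0.001]
contact_force: [-0.3, -1.1, -1.3]
gripper_width: 0.122
grasp_force: 59.5
```

Call:
{"method": "drive_tool", "body": {
  "deltas": [
    {"gripper": 255, "offset": [0.0515, 0.014, 0.003], "angular": [0, 0, -0.63]},
    {"gripper": 255, "offset": [0.0515, 0.014, 0.003], "angular": [0, 0, -0.63]},
    {"gripper": 255, "offset": [0.0515, 0.014, 0.003], "angular": [0, 0, -0.63]},
    {"gripper": 255, "offset": [0.0515, 0.014, 0.003], "angular": [0, 0, -0.63]}
  ]
}}

```text
t: 34.0
eef_pos: [0.5273, 0.0524, 0.2908]
tool_rot: [-0.001, 0.247, 0.969, -0.001]
contact_force: [0.4, 0.4, -0.3]
gripper_width: 0.128
grasp_force: 59.5
```

Call:
{"method": "drive_tool", "body": {
  "deltas": [
    {"gripper": 255, "offset": [0.039, 0.037, 0.003], "angular": [0, 0, -0.63]},
    {"gripper": 255, "offset": [0.039, 0.037, 0.003], "angular": [0, 0, -0.63]},
    {"gripper": 255, "offset": [0.039, 0.037, 0.003], "angular": [0, 0, -0.63]},
    {"gripper": 255, "offset": [0.039, 0.037, 0.003], "angular": [0, 0, -0.63]},
    {"gripper": 255, "offset": [0.039, 0.037, 0.003], "angular": [0, 0, -0.63]}
  ]
}}

```text
t: 34.5
eef_pos: [0.5113, 0.103, 0.288]
tool_rot: [-0.001, 0.005, 1.0, -0.001]
contact_force: [0.8, -0.7, -1.4]
gripper_width: 0.123
grasp_force: 59.5
```

```bash
python3 - <<'E'
from h import *
p,Rm,o=tool();print(p,alpha(Rm),o["q"],o["t"],o["gripper_width"])
plan([(.511,.1025,.24,89.8,.2)])
W,m=shot("wrist");cv2.imwrite("pics/w17.png",W)
k=mask(W,"red");print(cv2.boundingRect(big(k)),"red expected",proj(m,(.453,.1025,.076)),"white rim exp",proj(m,p+Rm@[.058,0,.052]))
g=W.astype(int);kk=((g[:,:,2]-g[:,:,0]>=0)&(g[:,:,2]>g[:,:,1]-12)&(g[:,:,0]>100)).astype(np.uint8)*255
cs=sorted(cv2.findContours(kk,0,1)[0],key=cv2.contourArea)[-3:];print([cv2.boundingRect(c) for c in cs])
E
```

```text
[0.5113 0.103  0.288 ] 89.46828442955426 [-0.6451  0.25    0.3874  1.9566 -0.1141  0.9587  1.3589] 34.5 0.12270550689508126
  off [0.0001, -0.0005, 0.048] ang [-0.001, -0.003, -0.007] ->  [0.511 0.102 0.24 ]
(220, 118, 23, 14) red expected [314.0153 126.5178] white rim exp [314.7172 156.8773]
[(406, 27, 77, 71), (459, 31, 49, 157), (233, 76, 165, 197)]
```

Call:
{"method": "drive_tool", "body": {
  "deltas": [
    {"gripper": 255, "offset": [0, -0.0005, 0.04], "angular": [0, 0, 0]},
    {"gripper": 255, "offset": [0, -0.0005, 0.07], "angular": [0, 0, 0]},
    {"gripper": 255, "offset": [0, -0.0005, 0.09], "angular": [0, 0, 0]},
    {"gripper": 255, "offset": [0, -0.0005, 0.11], "angular": [0, 0, 0]},
    {"gripper": 255, "offset": [0, -0.0005, 0.125], "angular": [0, 0, 0]}
  ]
}}

```text
t: 35.05
eef_pos: [0.5113, 0.1023, 0.1625]
tool_rot: [-0.001, 0.006, 1.0, -0.001]
contact_force: [0.8, -0.0, -0.8]
gripper_width: 0.122
grasp_force: 59.6
```

Call:
{"method": "drive_tool", "body": {
  "deltas": [
    {"gripper": 255, "offset": [0, 0, 0.004], "angular": [0, 0, 0]},
    {"gripper": 255, "offset": [0, 0, 0.008], "angular": [0, 0, 0]},
    {"gripper": 255, "offset": [0, 0, 0.011], "angular": [0, 0, 0]},
    {"gripper": 255, "offset": [0, 0, 0.013], "angular": [0, 0, 0]},
    {"gripper": 255, "offset": [0, 0, 0.013], "angular": [0, 0, 0]}
  ]
}}

```text
t: 35.55
eef_pos: [0.5124, 0.1025, 0.1516]
tool_rot: [0.0, 0.005, 1.0, 0.0]
contact_force: [-0.0, 0.4, -1.6]
gripper_width: 0.125
grasp_force: 59.5
```

Call:
{"method": "drive_tool", "body": {
  "deltas": [
    {"gripper": 255, "offset": [0, 0, 0.002], "angular": [0, 0, 0]},
    {"gripper": 255, "offset": [0, 0, 0.004], "angular": [0, 0, 0]},
    {"gripper": 255, "offset": [0, 0, 0.006], "angular": [0, 0, 0]},
    {"gripper": 255, "offset": [0, 0, 0.007], "angular": [0, 0, 0]},
    {"gripper": 255, "offset": [0, 0, 0.007], "angular": [0, 0, 0]}
  ]
}}

```text
t: 36.05
eef_pos: [0.5121, 0.1025, 0.1442]
tool_rot: [-0.0, 0.005, 1.0, -0.0]
contact_force: [-0.1, -0.7, -0.8]
gripper_width: 0.124
grasp_force: 59.6
```

Call:
{"method": "drive_tool", "body": {
  "deltas": [
    {"gripper": 255, "offset": [0, 0, 0.0005], "angular": [0, 0, 0]},
    {"gripper": 255, "offset": [0, 0, 0.001], "angular": [0, 0, 0]},
    {"gripper": 255, "offset": [0, 0, 0.001], "angular": [0, 0, 0]}
  ]
}}

```text
t: 36.35
eef_pos: [0.5126, 0.1025, 0.1438]
tool_rot: [0.0, 0.005, 1.0, 0.0]
contact_force: [-0.4, 0.2, 4.9]
gripper_width: 0.127
grasp_force: 60.3
```

Contact came at the expected height, so the white mug is fully nested. I release it and rise.

Call:
{"method": "drive_tool", "body": {
  "deltas": [
    {"gripper": 220, "offset": [0, 0, 0], "angular": [0, 0, 0]},
    {"gripper": 180, "offset": [0, 0, 0], "angular": [0, 0, 0]},
    {"gripper": 120, "offset": [0, 0, 0], "angular": [0, 0, 0]},
    {"gripper": 80, "offset": [0, 0, 0], "angular": [0, 0, 0]},
    {"gripper": 80, "offset": [0, 0, 0], "angular": [0, 0, 0]}
  ]
}}

```text
t: 36.85
eef_pos: [0.5121, 0.1025, 0.1432]
tool_rot: [-0.0, 0.005, 1.0, -0.0]
contact_force: [0.4, 0.1, 0.4]
gripper_width: 0.689
grasp_force: 0.0
```

Call:
{"method": "drive_tool", "body": {
  "deltas": [
    {"gripper": 80, "offset": [0, 0, -0.02], "angular": [0, 0, 0]},
    {"gripper": 80, "offset": [0, 0, -0.05], "angular": [0, 0, 0]},
    {"gripper": 80, "offset": [0, 0, -0.1], "angular": [0, 0, 0]},
    {"gripper": 80, "offset": [0, 0, -0.15], "angular": [0, 0, 0]},
    {"gripper": 80, "offset": [0, 0, -0.17], "angular": [0, 0, 0]}
  ]
}}

```text
t: 37.35
eef_pos: [0.5138, 0.1025, 0.318]
tool_rot: [0.003, 0.005, 1.0, 0.001]
contact_force: [0.2, 0.3, -0.7]
gripper_width: 0.686
grasp_force: 0.0
```

Call:
{"method": "drive_tool", "body": {
  "deltas": [
    {"gripper": 80, "offset": [-0.05, 0, 0], "angular": [0, 0, 0]},
    {"gripper": 80, "offset": [-0.1, 0, 0], "angular": [0, 0, 0]},
    {"gripper": 80, "offset": [-0.15, 0, 0], "angular": [0, 0, 0]},
    {"gripper": 80, "offset": [-0.15, 0, 0], "angular": [0, 0, 0]},
    {"gripper": 80, "offset": [-0.15, 0, 0], "angular": [0, 0, 0]}
  ]
}}

```text
t: 37.85
eef_pos: [0.6625, 0.1007, 0.312]
tool_rot: [-0.001, 0.005, 1.0, -0.001]
contact_force: [-0.5, 0.2, 0.1]
gripper_width: 0.686
grasp_force: 0.0
```

```bash
python3 - <<'E'
from h import *
p,Rm,o=tool();print(p,o["t"],o["contact_force"])
S,_=shot("scene");T,_=shot("top")
a=cv2.resize(S[120:320,140:460],(800,500)[:2],interpolation=cv2.INTER_CUBIC)[:,:]
a=cv2.resize(S[130:270,180:450],(540,280),interpolation=cv2.INTER_CUBIC);b=cv2.resize(T[150:300,140:480],(680,300),interpolation=cv2.INTER_CUBIC)
im=np.zeros((590,680,3),np.uint8);im[:280,:540]=a;im[285:585]=b
cv2.imwrite("pics/fin.png",im)
E
```

```text
[0.6625 0.1007 0.312 ] 37.85 [-0.4838  0.2164  0.1239]
```

View pics/fin.png

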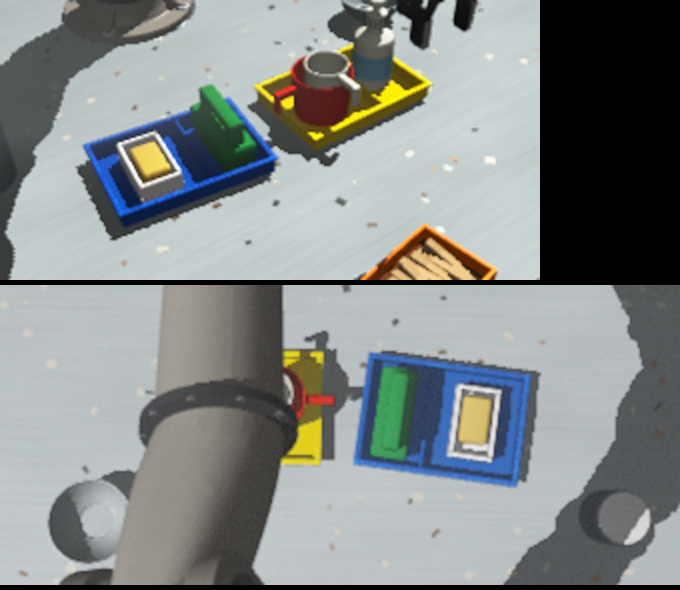

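The final views show both kits complete: brush and soap in the blue tray, and the dispenser standing beside the nested mugs (handles a quarter turn apart) in the yellow tray. The bowl and tin are where they were.

```bash
python3 -c "
from station import bot
print(bot.hand_in())"
```

```text
the job is handed in; nothing more can be done
None
```

Both kits are made up as asked and the job is handed in at about 38 s of the 125 s allowed; the bowl, tin and trays were left where they stood, and the hand-in returned no verdict.

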